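Locate a plaster press mould in its jig and close the guide block on it

ROBOT

A 6-joint arm with a two-finger parallel gripper is mounted at the origin on the work surface. World frame = base frame: x ahead of the robot, y to its left, z up, the work surface at z = 0. Lengths are in m, angles in rad, forces in N, time in s.
With the tool pointing down it reaches from about 0.375 to 0.9 m from the base axis. Payload 3.1 kg.
Tool frame: the origin (TCP) lies on the centre line of the jaws, within the pads' length; the fingertips stand robot.finger_overhang ahead of it and the grasp point (between the pads) lies 2 mm behind it (robot.finger_overhang is the distance from the TCP to the fingertips, in m); z points along the fingers, y is the direction in which the jaws open and shut (so a half turn about z gives the same grasp; the last joint's range is limited). The gripper opens to 87 mm and grips with 3 to 60 N. Pads are 19 mm wide; open, the fingers measure 117 mm over their backs; the gripper's body (75 mm by 190 mm) begins 51 mm behind the grasp point.
Start: joints at [-1.383, 0.527, 1.433, -0, 1.181, -0.178], TCP at [0.224, -0.583, 0.24] pointing down, gripper open.
Joint ranges: [-3.08, 3.08], [-0.75, 2.2], [0.22, 2.44], [-1.43, 4.57], [0, 2.65], [-2.85, 2.85]. Speed limits (rad/s): [2.79, 2.79, 3.14, 3.14, 3.14, 3.14].

INTERFACE

Orientations are given as a unit quaternion [x, y, z, w].
In Python, from rig import robot gives the robot as it stands. The module is installed in compiled form; this text tells all that it offers.
- The arm moves only by the tool step_arm, never from a script. Its arguments are lists of equal length, an entry for each row: "slide": the shift along the tool's x, y, z in mm, a list of three; "twist": the turn about the tool's z in degrees. A call has 1 to 20 rows; each row shifts and turns the commanded pose from where the row before left it, along the tool's axes as they then stand; what a row does not reach is not made up. A row lasts 1/12 s, in which the tool goes at most 41.7 mm and 7.16 degrees, less where a joint would pass 70% of its speed; a pose out of reach is approached as far as the arm can. A call is refused whole if a number of a shift passes 41.7 or a number of a turn 7.16, either way. A call with a gripper value outside its range is refused whole. "jaw" is the finger opening in mm, from 0 to 87, set as the call begins (left out, the last holds). The fingers move at their own pace and stop on an object; "force" is the grip in N (left out, the last holds). Time passes only in rows, so rows that do not move let the fingers close. It gives the time, the measured TCP pose, the force and the opening at its end, in the units of the state.
- robot.get_obs(): the state, without advancing time (a new reading comes with each control period).
- robot.camera(name): name is "scene" or "top"; returns a dict with "color" (420x560x3 uint8, blue, green, red), "depth" (420x560 float32, m along the optical axis (not along the pixel's ray), 0 where there is no reading), "camera_matrix" (3x3 intrinsics, pixels), "origin" and "orientation" of the camera in the world. Camera axes: x right, y down, z forward; pixel columns grow to the right and rows downward; lengths in m; the calibration is good to about 2 mm. A picture is of the moment at which its call begins.
- robot.hand_in(): hands the job in, once; it reports no verdict.
The state is a dict: "time": time; "q": joint angles; "joint_velocities": joint speeds; "joint_torque": joint torques, N m; "position": TCP position; "tool_rot": TCP orientation; "ft_force": force on the tool from outside, world axes, zero at the start; "moment": the same for the moment, N m; "grip_width": finger opening in m.
Only numpy, scipy, OpenCV 4.12 (cv2) and the standard library are available. Lean on these libraries where they do the work, as an engineer would, in place of code of your own. Each camera call takes 0.05 s, during which the arm holds its last target.

TASK

On the plywood jig, slide the plaster mould (do not lift it) fully home so that its straight back edge bears on both steel dowels and its end bears on the end stop. Then take the wooden push stick and, touching the dark guide block with the stick only, feed the block through its strapped channel until it presses firmly but gently on the mould's cut-off corner, with the mould still home. Finally leave the push stick standing on its flat base on the bench, clear of the jig, and disturb none of the other things lying about.

Things in the scene. Friction and masses are not known exactly. Their poses are not given: they have to be found in the camera images.
- jig: Fixed plywood board 12 mm thick on the bench. Origin: a point of its underside; the board spans x -160..110, y -180..135 mm from it. Two upright steel dowels, 12 mm diameter, stand 20 mm above the board's top, axes at (x 86, y -15) and (x 86, y 60) mm: the mould's back edge is home at x = 80 mm in this frame, with its axes parallel to the jig's.
- stop: Fixed end stop on the jig: aluminium block 40 x 20 x 22 mm with a round steel button, 12 mm diameter, on its -y side, 12 mm above the jig's top. Origin: centre of its underside, at the jig's top; axes parallel to the jig's. Button face at x 0, y -16 mm of this frame. It stands at x 15 mm in the jig's frame; its y differs from run to run.
- guide: Fixed channel on the jig, at 45 degrees: two wooden walls 100 long, 10 thick, 22 mm high, 31 mm apart, bridged by three 10 mm wide steel straps 22 to 25 mm above the jig's top. Origin: middle of the channel at the jig's top; x runs along it to the mould (exit x +50, entry x -50 mm). With the mould home its cut-off face crosses the channel's axis squarely, about x 120 to 130 mm.
- mould: Soaped, slick plaster mould plate 100 (x) x 140 (y) x 20 mm, about 0.3 kg (0.4 to 1.2 N to slide it), flat on the jig, too wide to grasp. Origin: centre of its underside. Straight back edge at x +50, the end for the stop at y +70, near edge x -50, other end y -70 mm. The -x -y corner is cut off from (-20, -70) to (-50, -40). Starts 15 to 40 mm (x) and 4 to 32 mm (y) short of home.
- mould_back_left (a point): Point on the mould's back edge, (50, 45, 12) mm from its origin.
- mould_back_right (a point): Point on the mould's back edge, (50, -45, 12) mm from its origin.
- mould_end (a point): Point on the mould's end face that meets the stop button, (-15, 70, 12) mm from its origin.
- mould_flat (a point): Middle of the cut-off corner face of the mould, (-35, -55, 12) mm from its origin; this point's x axis points out of that face. The face is 42 mm long.
- slide_block: Dark wooden guide block loose in the channel, 105 long x 28 wide x 18 mm high, 50 g, half-round nose towards the mould. Origin: centre of its underside; x along it, nose at +52.5, flat tail at -52.5 mm. At the start its tail is near the channel's entry; it goes 60 to 90 mm forward, so the tail ends some 65 to 75 mm inside the channel.
- block_nose (a point): Tip of the guide block's nose, 52.5 mm ahead of its origin, 9 mm above its underside.
- push_stick: Light wooden push stick, 50 g, on the bench: flat base 200 x 20 x 12 mm with an upright fin, 12 mm thick (y), x -55 to 0 mm, 12 to 50 mm above the underside: grip it there. Origin: centre of its underside; x along it, the plain pushing end at +100 mm. It lies in one of three places beside the jig (brush and trimmer in the others).
- stick_tip (a point): Middle of the push stick's plain pushing end, 100 mm ahead of its origin, 6 mm above its underside.
- brush: Bystander: paint brush, 190 mm long, loose on the bench.
- trimmer: Bystander: trimming tool with a wire-loop head and round wooden handle, 185 mm long, loose on the bench.
- cup: Bystander: paper cup, 72 mm wide, 90 mm high.
- spool: Bystander: metal wire spool, 68 mm diameter, 40 mm high.
- rib: Bystander: round wooden rib, 48 mm diameter, 6 mm thick, loose on the jig's near left corner.
- test_tile: Bystander: terracotta test tile, 30 x 50 x 7 mm, loose on the jig's far right corner.
- glaze_jar: Bystander: glaze jar, 70 mm diameter, 95 mm high.
Things that resemble listed ones, but are neither listed nor needed, are in the scene too. Of the things shaped like the slide_block, the wooden one is meant.

How it is judged:
By the outcome, as a careful person would: the job done as asked, in the order asked, and still so for the second after the job is handed in, with the robot touching nothing.
It also fails if it takes over 72 s, if anything falls off the work surface, if the arm or the gripper's body presses on something with over 40 N, if the wrist force passes 120 N, or if a joint passes its speed limit or range.

## Working session

There is one attempt and no reset: what is moved stays moved. The work goes in short steps, Python scripts to look and compute and a tool call to move; the robot and the scene stay as the last step left them, time stands still between calls to the robot, and variables do not carry over. Pictures are saved under pics/ and viewed, and the job is handed in when it is done.

Besides the shell and the picture viewer there is one more tool, called after "Emit:" by a JSON object that holds its "method" and its "body". step_arm: Moves the arm, as the interface text tells. Its arguments: {"type":"object","properties":{"slide":{"type":"array","items":{"type":"array","items":{"type":"number"}}},"twist":{"type":"array","items":{"type":"number"}},"jaw":{"type":"number"},"force":{"type":"number"}},"required":["slide","twist"]}

```bash
mkdir -p pics; cat > h.py <<'E'
import numpy as np, cv2
from rig import robot
from scipy.spatial.transform import Rotation as R
def shot(n):
    c=robot.camera(n); np.savez(f'{n}.npz',**c); return c
def load(n): return dict(np.load(f'{n}.npz'))
def px(c,u,v,z=None):
    """world pt of pixel; z given -> intersect plane"""
    K=c['camera_matrix']; r=R.from_quat(c['orientation']).as_matrix() if np.shape(c['orientation'])==(4,) else c['orientation']
    d=r@np.array([(u-K[0,2])/K[0,0],(v-K[1,2])/K[1,1],1.])
    if z is None:
        return c['origin']+d*c['depth'][int(round(v)),int(round(u))]
    return c['origin']+d*(z-c['origin'][2])/d[2]
def proj(c,p):
    K=c['camera_matrix']; r=R.from_quat(c['orientation']).as_matrix() if np.shape(c['orientation'])==(4,) else c['orientation']
    q=r.T@(np.array(p)-c['origin']); return (K@q/q[2])[:2]
def crop(c,name,u0,v0,u1,v1,s):
    cv2.imwrite(f'pics/{name}.png',cv2.resize(c['color'][v0:v1,u0:u1],None,fx=s,fy=s,interpolation=cv2.INTER_CUBIC))
E
python3 - <<'E'
from h import *
for n in('scene','top'):
    c=shot(n); cv2.imwrite(f'pics/{n}0.png',c['color']); print(n,c['origin'],c['orientation'],c['camera_matrix'])
o=robot.get_obs();print(o,robot.finger_overhang)
E
```

```text
scene [1.11160032 0.42745613 0.63559997] [ 0.36217401  0.82515316 -0.39394237 -0.18100179] [[380.75586593   0.         279.48753017]
 [  0.         380.75586593 210.75087977]
 [  0.           0.           1.        ]]
top [ 0.48542249 -0.07209618  1.05100176] [ 0.71698019 -0.69598025  0.02969118 -0.02587144] [[411.53011735   0.         273.79005062]
 [  0.         411.53011735 208.66810248]
 [  0.           0.           1.        ]]
{'time': 0.1, 'q': array([-1.38247159e+00,  5.28374004e-01,  1.43375379e+00, -4.79982405e-05,
        1.18140801e+00, -1.78479100e-01]), 'joint_velocities': array([ 0.00079603, -0.0050118 , -0.00275374, -0.00164017, -0.00257791,
        0.00139865]), 'joint_torque': array([ 4.88375872e-05, -4.40986204e+01, -1.77150643e+01,  6.35576318e-02,
        5.33680420e-02, -3.37858842e-05]), 'position': array([ 0.22405559, -0.58279408,  0.23867545]), 'tool_rot': array([ 9.83226827e-01,  1.82384381e-01, -2.69763122e-05, -9.71452636e-04]), 'ft_force': array([-0.13873607, -0.49172786,  0.22949586]), 'moment': array([ 0.02864513, -0.04822764,  0.00588447]), 'grip_width': 0.0868481964040067} 0.017
```

View pics/scene0.png

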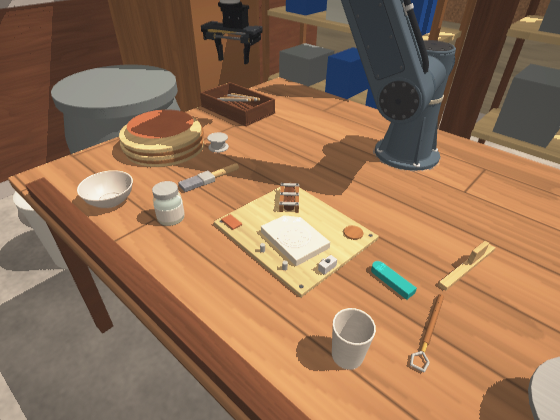

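View pics/top0.png

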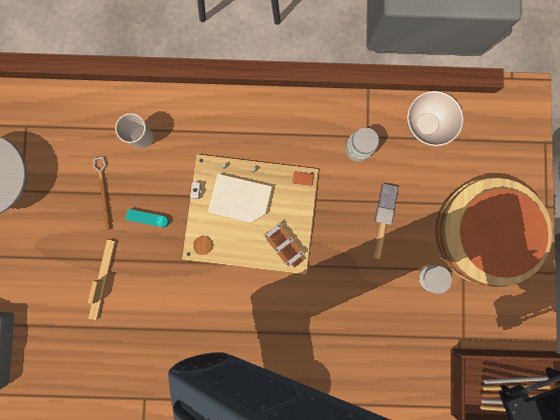

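The top view shows the jig at px (183–318, 155–272), with the mould at about (240,197) and the guide at (285,245). The stop is at (196,190), the stick at (102,280) and the teal decoy at (147,217). I'll enlarge these areas.

```bash
python3 - <<'E'
from h import *
c=load('top'); crop(c,'jig',175,145,325,280,5); crop(c,'stick',80,230,125,325,6)
E
```

```text
(no output)
```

View pics/jig.png

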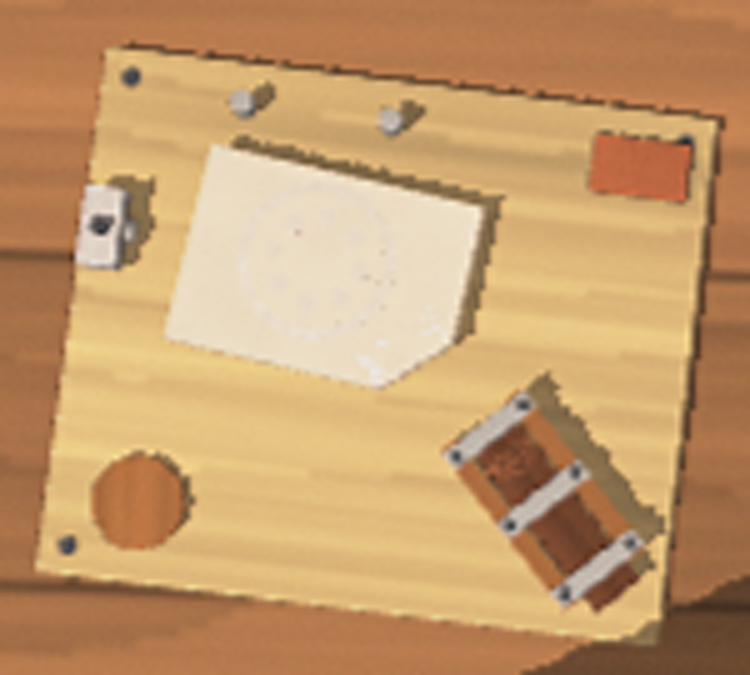

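View pics/stick.png

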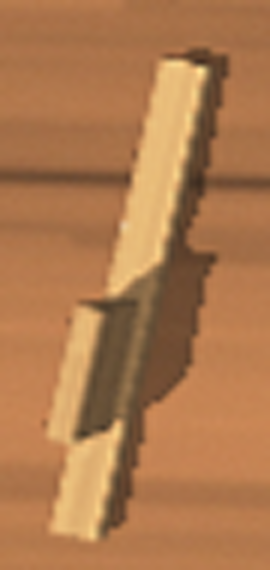

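```bash
cat > fit.py <<'E'
from h import *
def fit(model,pts):
    m=np.array(model,float);p=np.array(pts)[:,:2]*1000
    mc,pc=m.mean(0),p.mean(0); a=m-mc;b=p-pc
    th=np.arctan2((a[:,0]*b[:,1]-a[:,1]*b[:,0]).sum(),(a*b).sum())
    Rm=np.array([[np.cos(th),-np.sin(th)],[np.sin(th),np.cos(th)]])
    t=pc-Rm@mc; return t,np.degrees(th),np.round(p-(m@Rm.T+t),1)
def cp(c,l,u0,v0,s,z): return [px(c,u0+(x+.5)/s-.5,v0+(y+.5)/s-.5,z) for x,y in l]
def inv(t,th,p):
    a=np.radians(th);Rm=np.array([[np.cos(a),-np.sin(a)],[np.sin(a),np.cos(a)]]); return (np.array(p)-t)@Rm
def fwd(t,th,p):
    a=np.radians(th);Rm=np.array([[np.cos(a),-np.sin(a)],[np.sin(a),np.cos(a)]]); return np.array(p)@Rm.T+t
E
python3 - <<'E'
from fit import *
np.set_printoptions(precision=1,suppress=True)
c=load('top')
J=fit([(110,135),(110,-180),(-160,-180),(-160,135)],cp(c,[(107,45),(722,118),(657,642),(37,570)],175,145,5,.012));print('jig',J)
M=fit([(50,70),(50,-70),(-20,-70),(-50,-40),(-50,70)],cp(c,[(213,145),(485,207),(462,340),(378,388),(165,338)],175,145,5,.032));print('mould',M, inv(J[0],J[1],M[0]),M[1]-J[1])
def rel(l,z):
    w=np.array(cp(c,l,175,145,5,z))[:,:2]*1000; print(w.tolist(), inv(J[0],J[1],w))
print('dowels');rel([(242,102),(391,120)],.032)
print('stop');rel([(86,185),(131,187),(122,270),(77,265)],.034)
print('straps');rel([(523,405),(455,457),(576,471),(509,525),(630,542),(565,594)],.037)
print('tail');rel([(598,612),(643,574)],.030)
S=fit([(100,10),(100,-10),(-100,10),(-100,-10)],cp(c,[(160,58),(212,66),(50,532),(103,540)],80,230,6,.012));print('stick',S)
F=cp(c,[(78,303),(106,308),(75,442),(48,437)],80,230,6,.05); print(inv(S[0],S[1],np.array(F)[:,:2]*1000))
for n in ['top']:
  for u,v in [(240,190),(250,250),(103,262),(96,290),(285,240)]: print(px(c,u,v)*1000)
E
```

```text
jig (array([582. ,   1.5]), np.float64(-5.158388844250421), array([[-1.2,  0.4],
       [-0.9, -1.2],
       [ 1.8,  1.5],
       [ 0.3, -0.7]]))
mould (array([587.4,   8.4]), np.float64(-11.065072871124434), array([[-0.5, -0. ],
       [-0.7,  0.6],
       [ 1.2, -3.4],
       [-0.2,  2.2],
       [ 0.3,  0.7]])) [4.7 7.4] -5.906684026874013
dowels
[[671.5204188790611, 53.866806499317796], [664.7014476336566, -20.959585644220443]] [[ 84.5  60.2]
 [ 84.4 -14.9]]
stop
[[627.0185023965544, 129.5296065211352], [626.6959797124059, 107.1250708872658], [585.0763140296891, 109.78343605074728], [586.895369487476, 132.1839261180737]] [[ 33.3 131.6]
 [ 35.  109.2]
 [ -6.7 108.1]
 [ -6.9 130.6]]
straps
[[523.9294199833661, -90.95571541207903], [497.3819718872942, -58.258352876217714], [492.27422981583743, -117.92538856464941], [464.8963919482675, -85.76401718468598], [458.3426763194093, -145.3189706679808], [432.10981416067096, -114.12903226319729]] [[ -49.5  -97.3]
 [ -78.9  -67.1]
 [ -78.6 -127. ]
 [-108.8  -97.4]
 [-109.9 -157.3]
 [-138.9 -128.6]]
tail
[[423.41929299318895, -130.90186016139484], [442.6501287879436, -152.61830648771362]] [[-146.  -146.1]
 [-124.9 -166. ]]
stick (array([378.4, 347.4]), np.float64(-9.594955327551764), array([[-1. ,  1.1],
       [-0.3, -1. ],
       [ 0.3,  1.1],
       [ 1. , -1.2]]))
[[  0.    6. ]
 [  0.3  -5.4]
 [-53.6  -5.4]
 [-53.8   5.6]]
[609.7   9.   33.4]
[461.4 -19.7   9. ]
[420.8 346.4  12. ]
[354.9 347.8  40.1]
[ 489.  -106.5   28.4]
```

```bash
cat >> fit.py <<'E'
J=(np.array([581.,1.5]),-5.16)
def to(x,y,z,yaw,jig=True):
    o=robot.get_obs(); p=o['position']*1000; r=R.from_quat(o['tool_rot']).as_matrix()
    cy=np.degrees(np.arctan2(r[1,0],r[0,0])); tilt=np.degrees(np.arccos(-r[2,2]))
    if jig: x,y=fwd(*J,(x,y))
    a=np.radians(yaw); d=np.array([x,y,z])-p
    s=[d[0]*np.cos(a)+d[1]*np.sin(a), d[0]*np.sin(a)-d[1]*np.cos(a), -d[2]]
    print('t',round(o['time'],2),'at',p.round(1),'jig',inv(*J,p[:2]).round(1),'yaw',cy.round(2),'tilt',tilt.round(2),'| target',np.round([x,y,z],1),'twist',round(cy-yaw,2),'then slide',np.round(s,1),'F',o['ft_force'].round(2),'w',round(o['grip_width']*1000,1))
E
python3 - <<'E'
from fit import *
to(-75,22,239,-5.16)
c=load('top')
for n,u,v,z in [('jar',363,142,.095),('cup',131,127,.09),('tile',302,178,.019),('rib',203,245,.018)]: w=px(c,u,v,z)*1000;print(n,w.round(),inv(*J,w[:2]).round())
E
```

```text
t 0.1 at [ 224.1 -582.8  238.7] jig [-302.9 -614. ] yaw 21.02 tilt 0.11 | target [508.3  30.2 239. ] twist 26.18 then slide [ 2.279e+02 -6.360e+02 -3.000e-01] F [-0.14 -0.49  0.23] w 86.8
jar [ 725. -282.   95.] [ 169. -270.]
cup [745. 268.  90.] [140. 281.]
tile [ 647. -146.   19.] [  79. -141.]
rib [471.  98.  18.] [-119.   86.]
```

Emit:
{"method": "step_arm", "body": {"slide": [[0,0,0],[0,0,0],[0,0,0],[0,0,0],[13.4,-37.4,0],[13.4,-37.4,0],[13.4,-37.4,0],[13.4,-37.4,0],[13.4,-37.4,0],[13.4,-37.4,0],[13.4,-37.4,0],[13.4,-37.4,0],[13.4,-37.4,0],[13.4,-37.4,0],[13.4,-37.4,0],[13.4,-37.4,0],[13.4,-37.4,0],[13.4,-37.4,0],[13.4,-37.4,0],[13.4,-37.4,0]], "twist": [6.55,6.55,6.55,6.55,0,0,0,0,0,0,0,0,0,0,0,0,0,0,0,0], "jaw": 0, "force": 20}}

```text
time: 1.77
position: [0.492, -0.0047, 0.2394]
tool_rot: [0.999, -0.045, -0.0, -0.0]
ft_force: [0.1, -0.8, -0.4]
grip_width: 0.0004
```

```bash
python3 - <<'E'
from fit import *
to(-75,22,37,-5.16)
E
```

```text
t 1.77 at [492.   -4.7 239.4] jig [-88.1 -14.2] yaw -5.17 tilt 0.03 | target [508.3  30.2  37. ] twist -0.01 then slide [ 13.1 -36.2 202.4] F [ 0.15 -0.75 -0.36] w 0.4
```

Emit:
{"method": "step_arm", "body": {"slide": [[13,-36.3,0],[0,0,40],[0,0,40],[0,0,40],[0,0,40],[0,0,30],[0,0,15],[0,0,0]], "twist": [0,0,0,0,0,0,0,0]}}

```text
time: 2.43
position: [0.5062, 0.0285, 0.0313]
tool_rot: [0.999, -0.045, -0.003, -0.0]
ft_force: [0.2, -0.3, 0.3]
grip_width: 0.0003
```

```bash
python3 - <<'E'
from fit import *
to(-35,22,34,-5.16)
c=shot('scene'); crop(c,'s1',190,130,410,310,3.6)
E
```

```text
t 2.43 at [506.2  28.5  31.3] jig [-76.9  20.1] yaw -5.19 tilt 0.35 | target [548.1  26.6  34. ] twist -0.03 then slide [41.9 -1.9 -2.7] F [ 0.16 -0.29  0.34] w 0.3
```

View pics/s1.png

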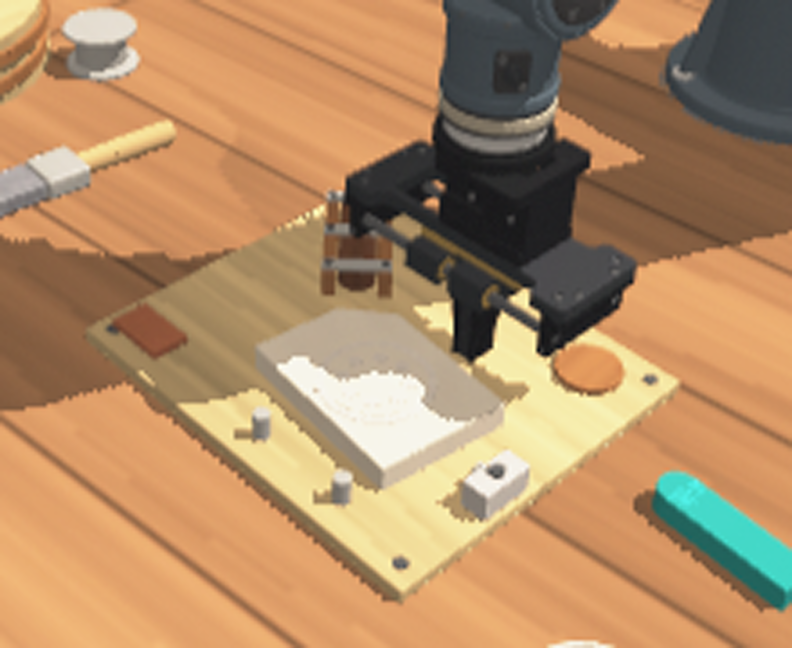

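The fingers are behind the mould's near edge, at about px (475,345) in the crop. I'll start the push along +x.

Emit:
{"method": "step_arm", "body": {"slide": [[8,-0.5,-2],[6,-0.5,0],[5,0,0],[4,0,0],[4,0,0],[4,0,0],[4,0,0],[3,0,0],[2,0,0],[0,0,0],[0,0,0]], "twist": [0,0,0,0,0,0,0,0,0,0,0]}}

```text
time: 3.4
position: [0.5465, 0.0256, 0.0362]
tool_rot: [0.999, -0.045, -0.002, -0.0]
ft_force: [-3.4, -0.9, 0.6]
grip_width: 0.0007
```

```bash
python3 - <<'E'
from fit import *
to(-30,22,34,-5.16)
c=shot('scene'); crop(c,'s2',190,130,410,310,3.6)
E
```

```text
t 3.4 at [546.5  25.6  36.2] jig [-36.6  20.9] yaw -5.18 tilt 0.18 | target [553.1  26.1  34. ] twist -0.02 then slide [ 6.6 -1.1  2.2] F [-3.42 -0.95  0.62] w 0.7
```

View pics/s2.png

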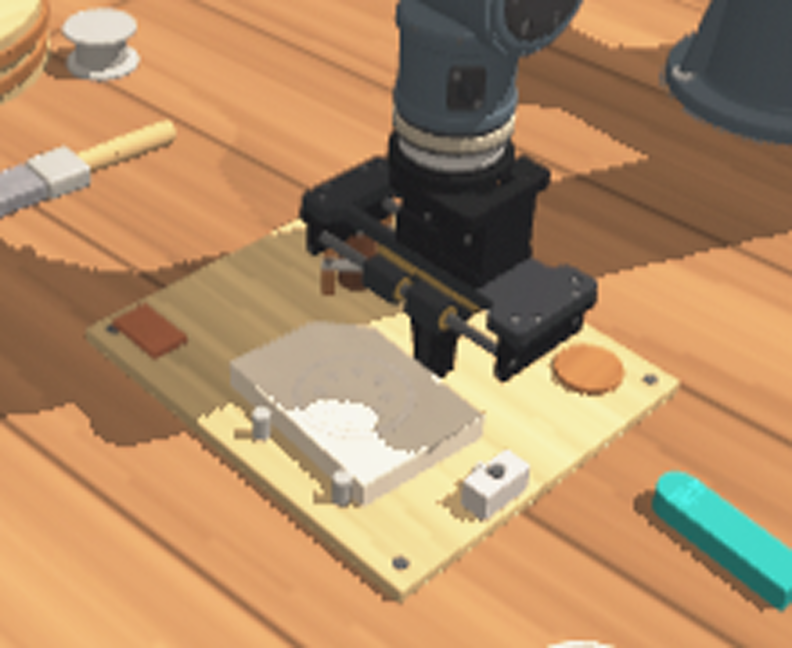

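The left dowel seems to be in contact and the right dowel (262,422) has a small gap. I'll push on in small steps.

Emit:
{"method": "step_arm", "body": {"slide": [[1,0,1],[1,0,1],[0,0,0],[0,0,0]], "twist": [0,0,0,0]}}

```text
time: 3.78
position: [0.5485, 0.0255, 0.0342]
tool_rot: [0.999, -0.045, -0.002, -0.0]
ft_force: [-4.5, -0.6, 0.3]
grip_width: 0.0005
```

```bash
python3 - <<'E'
from fit import *
to(-30,22,34,-5.16)
c=shot('scene'); crop(c,'s3',230,190,360,290,6)
E
```

```text
t 3.78 at [548.5  25.5  34.2] jig [-34.6  21. ] yaw -5.19 tilt 0.17 | target [553.1  26.1  34. ] twist -0.03 then slide [ 4.6 -1.   0.2] F [-4.55 -0.64  0.33] w 0.5
```

View pics/s3.png

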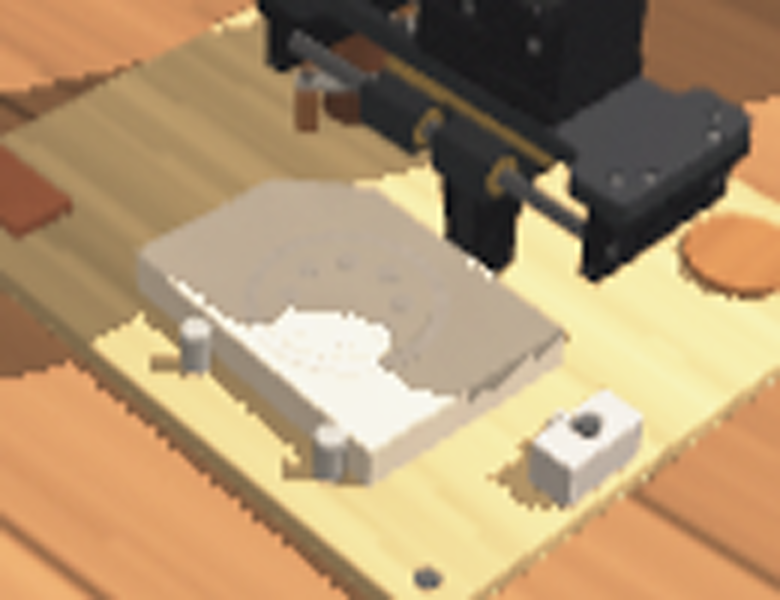

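Emit:
{"method": "step_arm", "body": {"slide": [[1,0,0],[1,0,0],[0,0,0],[0,0,0]], "twist": [0,0,0,0]}}

```text
time: 4.17
position: [0.5487, 0.0255, 0.0341]
tool_rot: [0.999, -0.045, -0.003, -0.0]
ft_force: [-8.4, -0.5, 2.6]
grip_width: 0.0005
```

```bash
python3 - <<'E'
from fit import *
to(-30,22,34,-5.16)
c=shot('scene'); crop(c,'s4',230,190,360,290,6)
E
```

```text
t 4.17 at [548.7  25.5  34.1] jig [-34.3  21. ] yaw -5.17 tilt 0.39 | target [553.1  26.1  34. ] twist -0.01 then slide [ 4.3 -1.   0.1] F [-8.41 -0.45  2.57] w 0.5
```

View pics/s4.png

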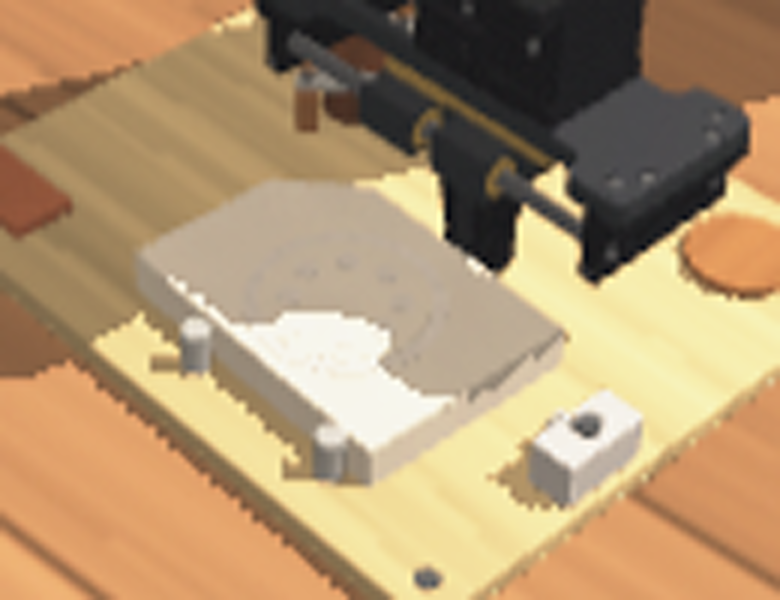

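Firm bearing now: 8 N with almost no motion. I'll back off, rise, and go round to the -y end.

Emit:
{"method": "step_arm", "body": {"slide": [[-10,0,0],[-15,0,0],[0,0,-30],[0,0,-30],[0,38,0],[20,35,0],[30,27,0],[35,16,0],[0,0,0]], "twist": [0,0,0,0,0,0,0,0,0]}}

```text
time: 4.97
position: [0.6122, -0.1026, 0.0969]
tool_rot: [0.999, -0.047, 0.01, 0.003]
ft_force: [1.5, -0.1, 0.8]
grip_width: 0.0005
```

```bash
python3 - <<'E'
from fit import *
to(28,-97,34,-5.16)
c=shot('top'); crop(c,'t2',175,145,325,280,5)
E
```

```text
t 4.97 at [ 612.2 -102.6   96.9] jig [  40.4 -100.9] yaw -5.42 tilt 1.21 | target [600.2 -97.6  34. ] twist -0.26 then slide [-12.4  -3.9  62.9] F [ 1.46 -0.08  0.79] w 0.5
```

View pics/t2.png

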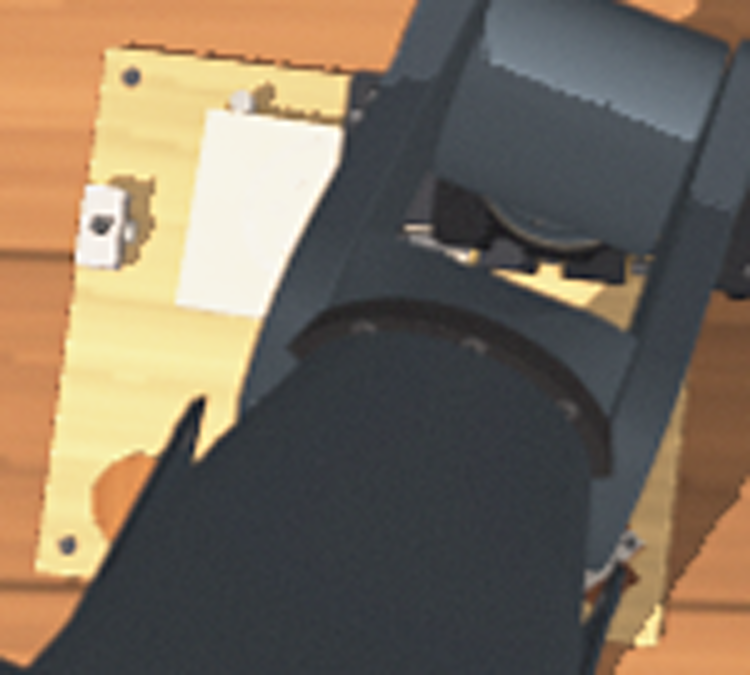

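The mould is square to the jig with its back edge at the dowel, about 28 mm short in y. Next I'll descend at the -y end.

Emit:
{"method": "step_arm", "body": {"slide": [[-12,-3.5,0],[0,0,30],[0,0,25],[0,0,8],[0,0,0]], "twist": [0,0,0,0,0]}}

```text
time: 5.43
position: [0.589, -0.0904, 0.0307]
tool_rot: [0.999, -0.045, -0.001, -0.0]
ft_force: [0.4, -0.2, 0.1]
grip_width: 0.0003
```

```bash
python3 - <<'E'
from fit import *
to(28,-60,34,-5.16)
c=shot('scene'); crop(c,'s5',190,150,370,300,4.4)
E
```

```text
t 5.43 at [589.  -90.4  30.7] jig [ 16.2 -90.8] yaw -5.16 tilt 0.08 | target [603.5 -60.8  34. ] twist 0.0 then slide [ 11.8 -30.8  -3.3] F [ 0.37 -0.15  0.14] w 0.3
```

View pics/s5.png

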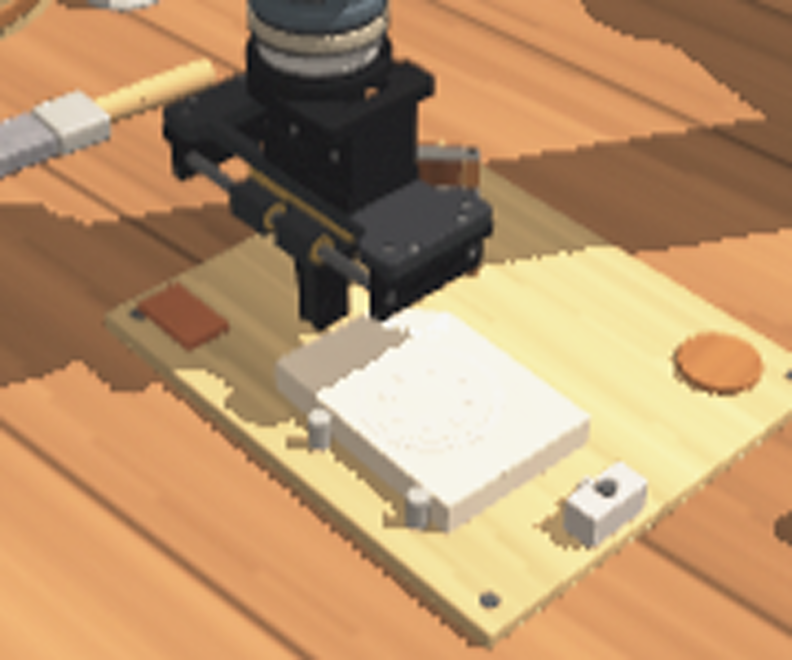

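Emit:
{"method": "step_arm", "body": {"slide": [[12,0,-3],[0,-6,0],[0,-6,0],[0,-5,0],[0,-4,0],[0,-4,0],[0,-4,0],[0,-3,0],[0,-2,0],[0,0,0],[0,0,0]], "twist": [0,0,0,0,0,0,0,0,0,0,0]}}

```text
time: 6.4
position: [0.6042, -0.0581, 0.0344]
tool_rot: [0.999, -0.045, -0.0, -0.0]
ft_force: [0.2, 0.1, -0.2]
grip_width: 0.0003
```

```bash
python3 - <<'E'
from fit import *
to(28,-52,34,-5.16)
c=shot('scene'); crop(c,'s6',230,190,360,290,6)
E
```

```text
t 6.4 at [604.2 -58.1  34.4] jig [ 28.5 -57.2] yaw -5.18 tilt 0.05 | target [604.2 -52.8  34. ] twist -0.02 then slide [-0.5 -5.2  0.4] F [ 0.19  0.09 -0.25] w 0.3
```

View pics/s6.png

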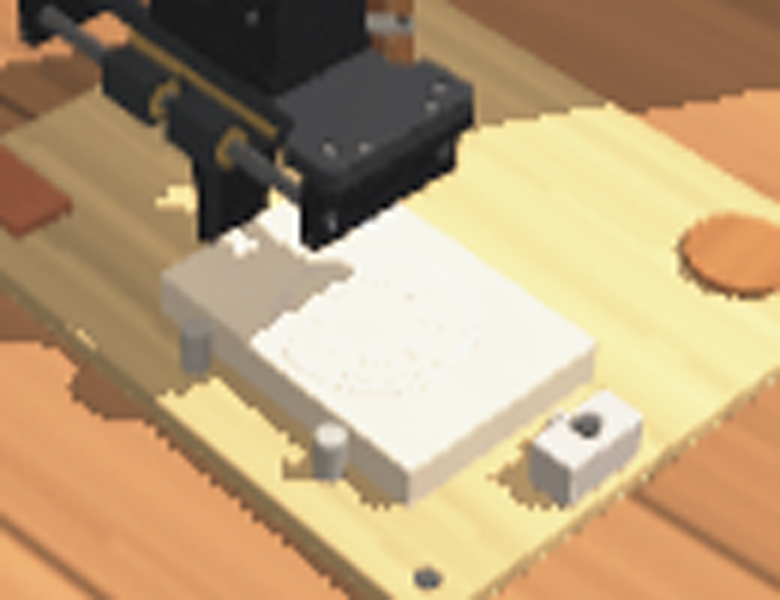

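Emit:
{"method": "step_arm", "body": {"slide": [[0,-3,0],[0,-3,0],[0,-2,0],[0,0,0],[0,0,0]], "twist": [0,0,0,0,0]}}

```text
time: 6.87
position: [0.6052, -0.0501, 0.0345]
tool_rot: [0.999, -0.045, -0.0, -0.0]
ft_force: [-0.1, 0.0, -0.1]
grip_width: 0.0006
```

```bash
python3 - <<'E'
from fit import *
to(28,-46,34,-5.16)
c=shot('scene'); crop(c,'s7',230,190,360,290,6)
E
```

```text
t 6.87 at [605.2 -50.1  34.5] jig [ 28.8 -49.2] yaw -5.17 tilt 0.02 | target [604.7 -46.8  34. ] twist -0.01 then slide [-0.8 -3.2  0.5] F [-0.09  0.01 -0.09] w 0.6
```

View pics/s7.png

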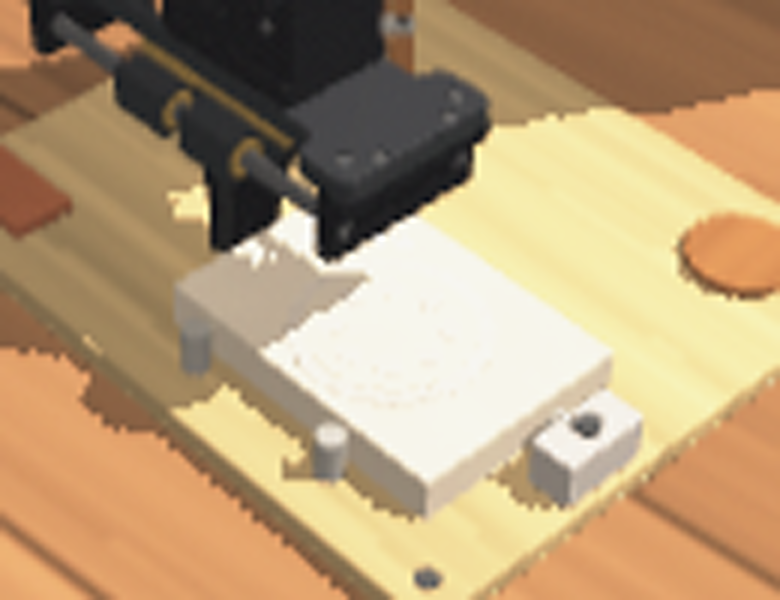

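Emit:
{"method": "step_arm", "body": {"slide": [[0,-1.5,0],[0,-1.5,0],[0,0,0],[0,0,0]], "twist": [0,0,0,0]}}

```text
time: 7.25
position: [0.6055, -0.0473, 0.0346]
tool_rot: [0.999, -0.045, -0.0, -0.0]
ft_force: [-0.2, -0.1, 0.5]
grip_width: 0.0006
```

Emit:
{"method": "step_arm", "body": {"slide": [[0,-1,0],[0,0,0],[0,0,0]], "twist": [0,0,0]}}

```text
time: 7.5
position: [0.6057, -0.0464, 0.0346]
tool_rot: [0.999, -0.045, 0.0, -0.0]
ft_force: [0.4, -1.2, 1.2]
grip_width: 0.0006
```

```bash
python3 - <<'E'
from fit import *
to(28,-46,34,-5.16)
c=shot('scene'); crop(c,'s8',230,190,360,290,6)
E
```

```text
t 7.5 at [605.7 -46.4  34.6] jig [ 28.9 -45.5] yaw -5.19 tilt 0.01 | target [604.7 -46.8  34. ] twist -0.03 then slide [-0.9  0.5  0.6] F [ 0.36 -1.16  1.17] w 0.6
```

View pics/s8.png

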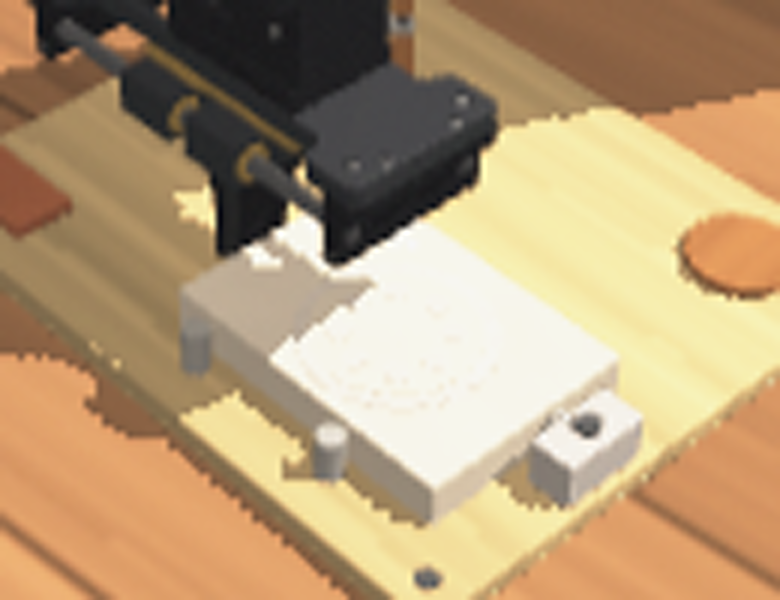

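Emit:
{"method": "step_arm", "body": {"slide": [[0,-1,0],[0,0,0],[0,0,0]], "twist": [0,0,0]}}

```text
time: 7.8
position: [0.6058, -0.0454, 0.0346]
tool_rot: [0.999, -0.045, 0.0, -0.0]
ft_force: [0.2, -0.9, 0.3]
grip_width: 0.0001
```

Emit:
{"method": "step_arm", "body": {"slide": [[0,-1,0],[0,0,0],[0,0,0]], "twist": [0,0,0]}}

```text
time: 8.05
position: [0.6059, -0.0447, 0.0346]
tool_rot: [0.999, -0.045, 0.0, 0.0]
ft_force: [0.1, -1.5, -0.4]
grip_width: 0.0003
```

```bash
python3 - <<'E'
from fit import *
to(28,-46,34,-5.16)
c=shot('scene'); crop(c,'s9',230,190,360,290,6)
E
```

```text
t 8.05 at [605.9 -44.7  34.6] jig [ 29.  -43.8] yaw -5.17 tilt 0.02 | target [604.7 -46.8  34. ] twist -0.01 then slide [-1.   2.2  0.6] F [ 0.08 -1.54 -0.4 ] w 0.3
```

View pics/s9.png

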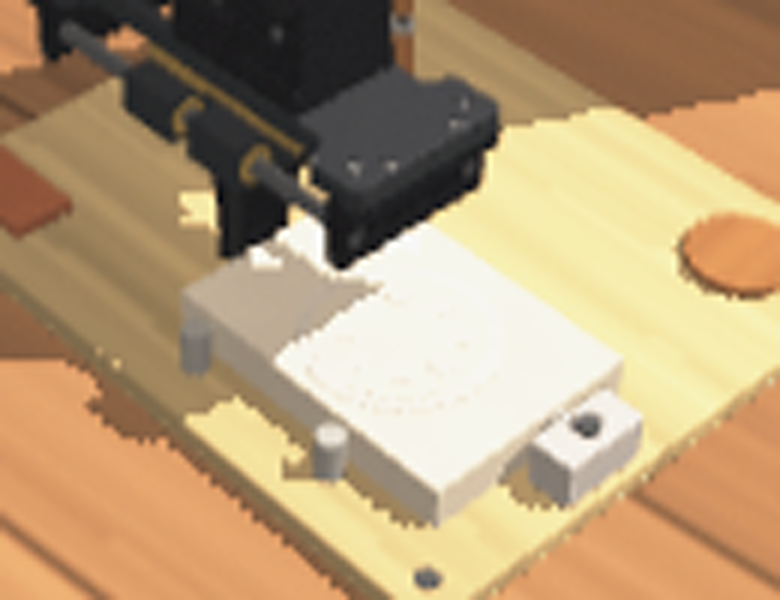

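Emit:
{"method": "step_arm", "body": {"slide": [[0,-1,0],[0,0,0],[0,0,0]], "twist": [0,0,0]}}

```text
time: 8.35
position: [0.6063, -0.0446, 0.0346]
tool_rot: [0.999, -0.045, 0.0, 0.001]
ft_force: [0.2, -6.4, -0.3]
grip_width: 0.0002
```

Emit:
{"method": "step_arm", "body": {"slide": [[0,-1,0],[0,0,0],[0,0,0]], "twist": [0,0,0]}}

```text
time: 8.6
position: [0.6068, -0.0446, 0.0346]
tool_rot: [0.999, -0.045, 0.001, 0.002]
ft_force: [-0.5, -7.4, -2.5]
grip_width: 0.0002
```

```bash
python3 - <<'E'
from fit import *
to(28,-46,34,-5.16)
c=shot('scene'); crop(c,'s10',230,190,360,290,6)
c=shot('top'); crop(c,'t10',175,145,325,280,5)
E
```

```text
t 8.6 at [606.8 -44.6  34.6] jig [ 29.8 -43.6] yaw -5.12 tilt 0.2 | target [604.7 -46.8  34. ] twist 0.04 then slide [-1.8  2.4  0.6] F [-0.49 -7.42 -2.51] w 0.2
```

View pics/s10.png

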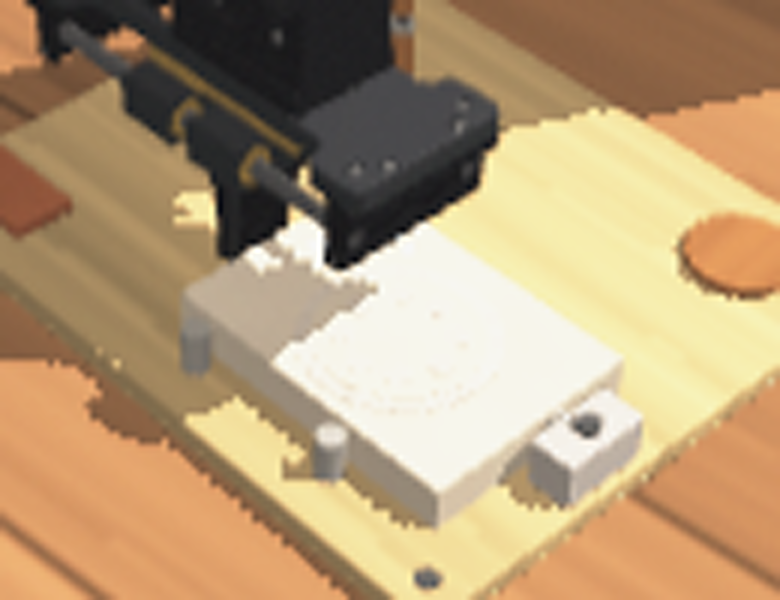

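View pics/t10.png

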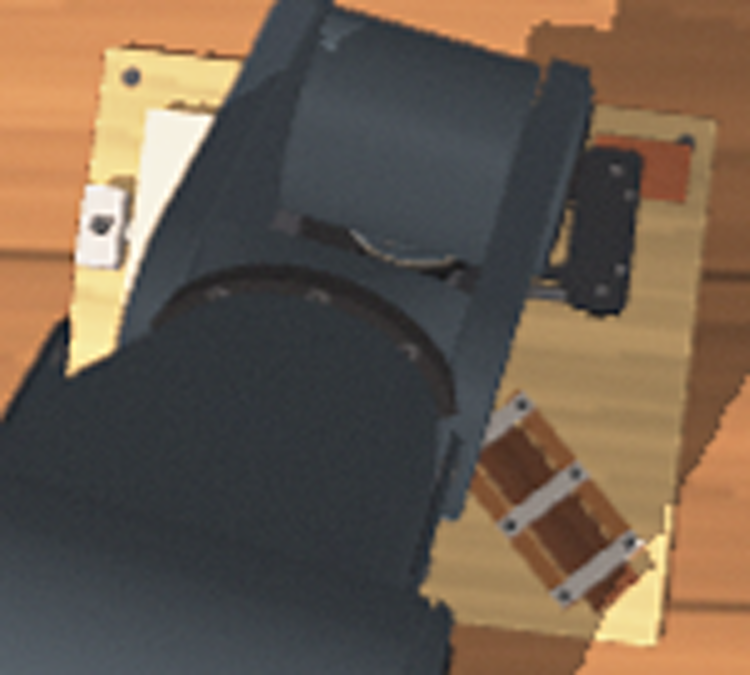

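Firm contact on the stop: 7 N with no motion. I'll retreat and re-seat the back edge from the near side.

Emit:
{"method": "step_arm", "body": {"slide": [[0,6,0],[0,8,0],[0,0,-25],[0,0,-25],[-25,-22,0],[-25,-24,0],[-25,-24,0],[-20,-12,0],[0,0,0],[0,0,0]], "twist": [0,0,0,0,0,0,0,0,0,0]}}

```text
time: 9.53
position: [0.5162, 0.0348, 0.0847]
tool_rot: [0.999, -0.045, -0.001, -0.0]
ft_force: [0.7, 0.6, 0.2]
grip_width: 0.0001
```

```bash
python3 - <<'E'
from fit import *
to(-60,25,34,-5.16)
E
```

```text
t 9.53 at [516.2  34.8  84.7] jig [-67.6  27.4] yaw -5.11 tilt 0.09 | target [523.5  31.8  34. ] twist 0.05 then slide [ 7.6  2.4 50.7] F [0.73 0.61 0.24] w 0.1
```

Emit:
{"method": "step_arm", "body": {"slide": [[0,2,25],[0,0,25],[0,0,0],[8,0,0],[8,0,0],[7,0,0],[5,0,0],[2,0,0],[0,0,0],[0,0,0]], "twist": [0,0,0,0,0,0,0,0,0,0]}}

```text
time: 10.37
position: [0.5475, 0.0291, 0.035]
tool_rot: [0.999, -0.045, 0.0, 0.0]
ft_force: [-0.7, 0.6, 0.1]
grip_width: 0.0005
```

Emit:
{"method": "step_arm", "body": {"slide": [[1,0,0],[1,0,0],[0,0,0]], "twist": [0,0,0]}}

```text
time: 10.62
position: [0.5492, 0.029, 0.0346]
tool_rot: [0.999, -0.045, 0.0, -0.0]
ft_force: [-0.2, 0.8, 0.1]
grip_width: 0.0003
```

```bash
python3 - <<'E'
from fit import *
to(-34,25,34,-5.16)
E
```

```text
t 10.62 at [549.2  29.   34.6] jig [-34.1  24.5] yaw -5.18 tilt 0.0 | target [549.4  29.5  34. ] twist -0.02 then slide [ 0.1 -0.5  0.6] F [-0.19  0.84  0.14] w 0.3
```

Emit:
{"method": "step_arm", "body": {"slide": [[0.7,0,0],[0.7,0,0],[0,0,0]], "twist": [0,0,0]}}

```text
time: 10.87
position: [0.5501, 0.0289, 0.0344]
tool_rot: [0.999, -0.045, -0.001, -0.0]
ft_force: [-1.4, 0.6, 0.2]
grip_width: 0.0007
```

Emit:
{"method": "step_arm", "body": {"slide": [[1,0,0],[0,0,0],[0,0,0]], "twist": [0,0,0]}}

```text
time: 11.12
position: [0.5502, 0.029, 0.0343]
tool_rot: [0.999, -0.045, -0.002, -0.0]
ft_force: [-3.5, -0.7, 0.6]
grip_width: 0.0003
```

```bash
python3 - <<'E'
from fit import *
to(-34,25,34,-5.16)
c=shot('scene'); crop(c,'s11',230,190,360,290,6)
E
```

```text
t 11.12 at [550.2  29.   34.3] jig [-33.1  24.6] yaw -5.18 tilt 0.17 | target [549.4  29.5  34. ] twist -0.02 then slide [-0.9 -0.4  0.3] F [-3.49 -0.65  0.56] w 0.3
```

View pics/s11.png

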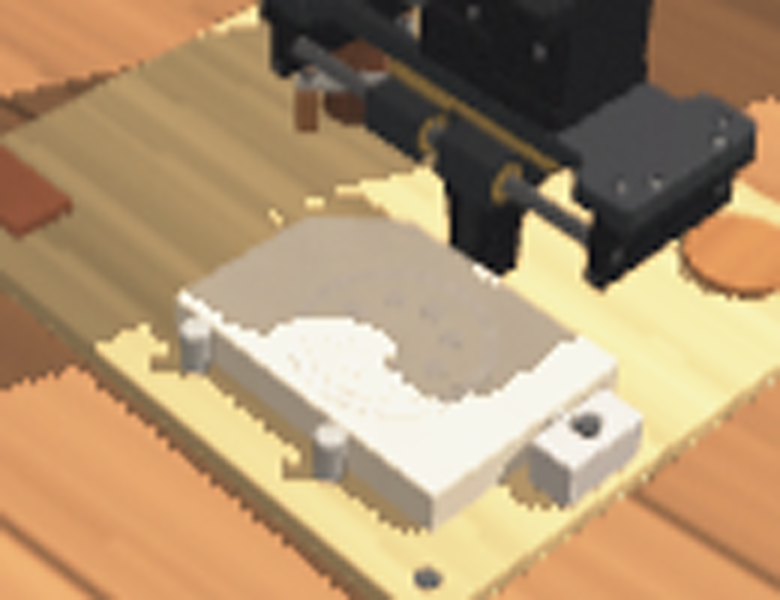

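It's on both dowels, but the y contact may have relaxed by about 1 mm. A final diagonal push on the cut-off face, which loads the dowels and stop together, will seat both.

Emit:
{"method": "step_arm", "body": {"slide": [[-8,0,0],[-8,0,0],[0,0,-25],[0,0,-25],[0,20,0],[0,20,0],[0,20,0],[0,0,0],[0,0,0],[0,0,0],[0,0,0],[0,0,0]], "twist": [0,0,0,0,0,-6.43,-6.43,-6.43,-6.43,-6.43,-6.43,-6.43]}}

```text
time: 12.17
position: [0.5329, -0.03, 0.0848]
tool_rot: [0.939, 0.343, 0.001, 0.001]
ft_force: [0.2, 1.0, 0.1]
grip_width: 0.0003
```

```bash
python3 - <<'E'
from fit import *
to(-28,-44,34,39.84)
print(robot.get_obs()['q'])
E
```

```text
t 12.17 at [532.9 -30.   84.8] jig [-45.  -35.7] yaw 40.12 tilt 0.14 | target [549.2 -39.8  34. ] twist 0.28 then slide [ 6.1 17.9 50.8] F [0.24 0.99 0.08] w 0.3
[-2.65699128e-01  6.43226434e-01  1.78857689e+00  1.37258534e-04
  7.07287929e-01  6.04830571e-01]
```

Emit:
{"method": "step_arm", "body": {"slide": [[3,9,0],[3,9,0],[0,0,25],[0,0,25],[0,0,0],[0,0,0]], "twist": [0,0,0,0,0,0]}}

```text
time: 12.67
position: [0.5486, -0.0399, 0.0337]
tool_rot: [0.941, 0.34, -0.001, -0.001]
ft_force: [0.2, 0.7, -0.3]
grip_width: 0.0002
```

```bash
python3 - <<'E'
from fit import *
to(-15,-31,34,39.84)
c=shot('scene'); crop(c,'s12',210,160,360,280,5)
E
```

```text
t 12.67 at [548.6 -39.9  33.7] jig [-28.5 -44.2] yaw 39.71 tilt 0.1 | target [563.3 -28.   34. ] twist -0.13 then slide [18.9  0.2 -0.3] F [ 0.22  0.67 -0.25] w 0.2
```

View pics/s12.png

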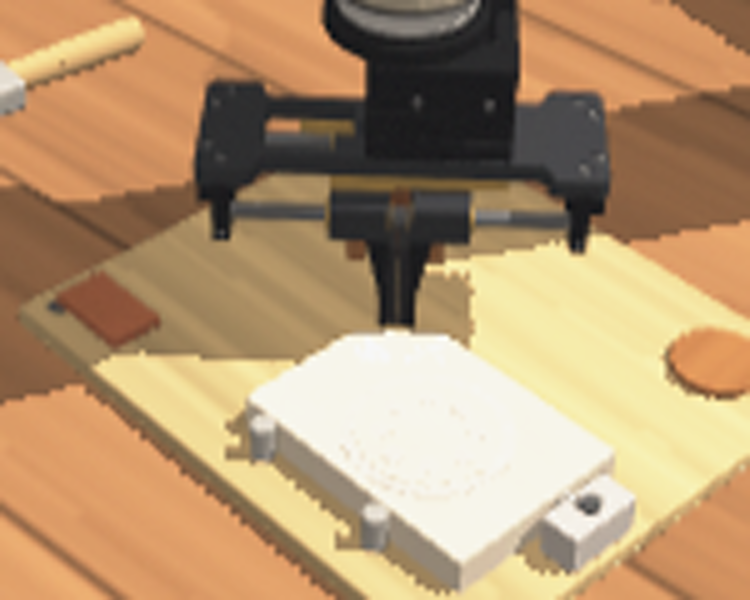

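The fingers are centred on the cut-off face at px (395,335). I'll advance along tool x.

Emit:
{"method": "step_arm", "body": {"slide": [[6,0,0],[6,0,0],[3,0,0],[2,0,0],[2,0,0],[1,0,0],[0,0,0]], "twist": [0,0,0,0,0,0,0]}}

```text
time: 13.3
position: [0.5642, -0.0266, 0.0347]
tool_rot: [0.94, 0.341, 0.0, 0.0]
ft_force: [0.3, 0.1, -0.0]
grip_width: 0.0004
```

Emit:
{"method": "step_arm", "body": {"slide": [[1,0,0],[0,0,0],[0,0,0]], "twist": [0,0,0]}}

```text
time: 13.55
position: [0.5646, -0.0262, 0.0345]
tool_rot: [0.94, 0.341, -0.0, -0.0]
ft_force: [-0.7, -0.1, 0.6]
grip_width: 0.0004
```

Emit:
{"method": "step_arm", "body": {"slide": [[1,0,0],[0,0,0],[0,0,0]], "twist": [0,0,0]}}

```text
time: 13.8
position: [0.565, -0.0258, 0.0345]
tool_rot: [0.94, 0.341, -0.001, -0.0]
ft_force: [-2.1, -1.5, 0.8]
grip_width: 0.0002
```

Emit:
{"method": "step_arm", "body": {"slide": [[1,0,0],[0,0,0],[0,0,0]], "twist": [0,0,0]}}

```text
time: 14.05
position: [0.565, -0.0257, 0.0345]
tool_rot: [0.94, 0.341, -0.002, -0.0]
ft_force: [-3.8, -5.7, 1.5]
grip_width: 0.0009
```

Emit:
{"method": "step_arm", "body": {"slide": [[1,0,0],[1,0,0],[0,0,0]], "twist": [0,0,0]}}

```text
time: 14.3
position: [0.5652, -0.0256, 0.0345]
tool_rot: [0.94, 0.342, -0.003, 0.0]
ft_force: [-7.2, -11.1, 4.0]
grip_width: 0.0008
```

```bash
python3 - <<'E'
from fit import *
to(-15,-31,34,39.84)
c=shot('scene'); crop(c,'s13',210,190,340,290,6)
E
```

```text
t 14.3 at [565.2 -25.6  34.5] jig [-13.3 -28.4] yaw 39.95 tilt 0.38 | target [563.3 -28.   34. ] twist 0.11 then slide [-3.   0.6  0.5] F [ -7.16 -11.09   3.95] w 0.8
```

View pics/s13.png

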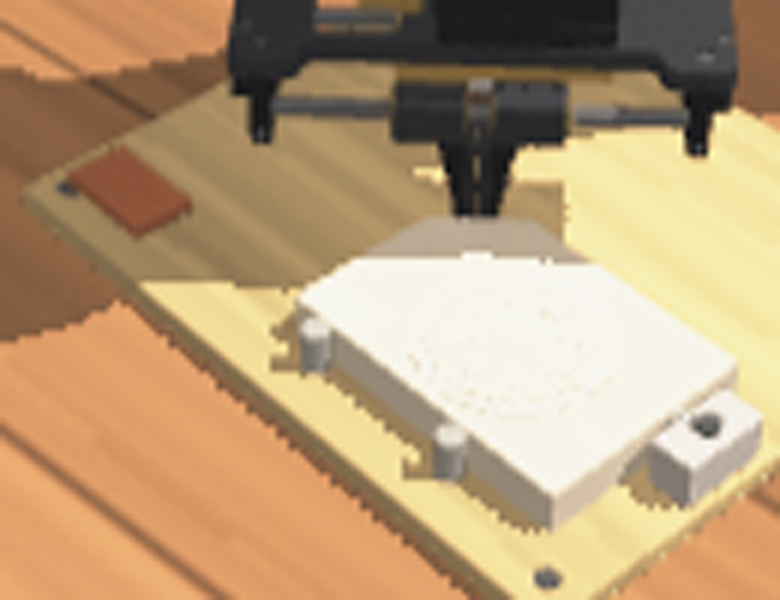

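Solid seating: 13 N total on both axes with no motion. Now to the stick.

Emit:
{"method": "step_arm", "body": {"slide": [[-8,0,0],[-12,0,0],[0,0,-35],[0,0,-40],[0,0,-30],[0,0,0],[0,0,0],[0,0,0],[0,0,0],[0,0,0],[0,0,0],[0,0,0],[0,0,0]], "twist": [0,0,0,0,0,7.07,7.07,7.07,7.07,7.07,7.07,7.07,0], "jaw": 70}}

```text
time: 15.43
position: [0.5522, -0.0364, 0.1395]
tool_rot: [0.996, -0.085, 0.0, -0.0]
ft_force: [0.4, -0.0, 0.3]
grip_width: 0.069
```

```bash
python3 - <<'E'
from fit import *
c=shot('top'); crop(c,'t14',175,145,325,280,5)
w=fwd(np.array([378.4,347.4]),-9.6,(-22,0))
to(w[0],w[1],139,-9.6,jig=False)
E
```

```text
t 15.48 at [552.2 -36.4 139.5] jig [-25.3 -40.4] yaw -9.54 tilt 0.03 | target [356.7 351.1 139. ] twist 0.06 then slide [-257.3 -349.5    0.5] F [-0.19 -0.    0.54] w 69.3
```

View pics/t14.png

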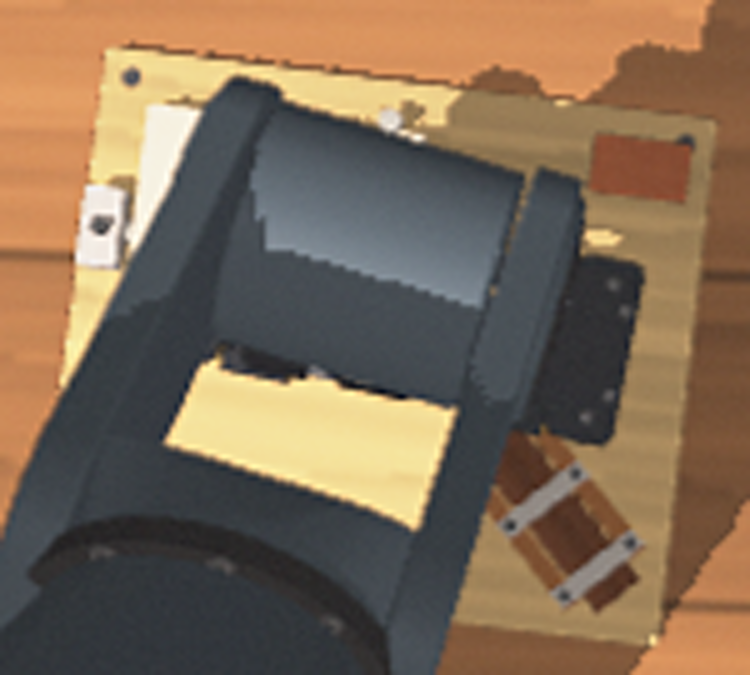

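Emit:
{"method": "step_arm", "body": {"slide": [[-21.4,-29.1,0],[-21.4,-29.1,0],[-21.4,-29.1,0],[-21.4,-29.1,0],[-21.4,-29.1,0],[-21.4,-29.1,0],[-21.4,-29.1,0],[-21.4,-29.1,0],[-21.4,-29.1,0],[-21.4,-29.1,0],[-21.4,-29.1,0],[-21.4,-29.1,0],[0,0,0],[0,0,0],[0,0,0]], "twist": [0,0,0,0,0,0,0,0,0,0,0,0,0,0,0]}}

```text
time: 16.73
position: [0.3578, 0.3507, 0.1395]
tool_rot: [0.997, -0.083, 0.0, 0.0]
ft_force: [0.7, 0.1, 0.3]
grip_width: 0.0699
```

```bash
python3 - <<'E'
from fit import *
w=fwd(np.array([378.4,347.4]),-9.6,(-22,0))
to(w[0],w[1],34,-9.6,jig=False)
c=shot('top'); crop(c,'t15',70,200,170,340,4)
crop(c,'t15j',175,145,325,280,5)
E
```

```text
t 16.73 at [357.8 350.7 139.5] jig [-253.7  327.7] yaw -9.52 tilt 0.01 | target [356.7 351.1  34. ] twist 0.08 then slide [ -1.2  -0.2 105.5] F [0.71 0.1  0.32] w 69.9
```

View pics/t15.png

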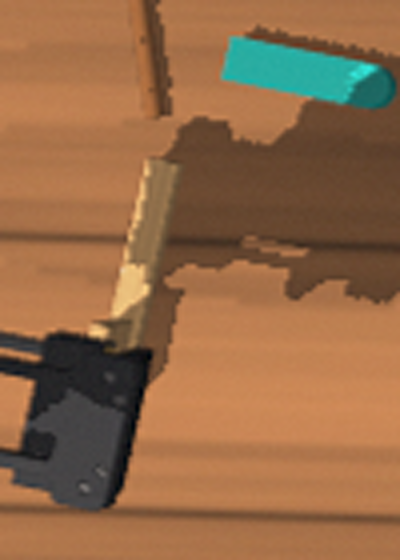

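View pics/t15j.png

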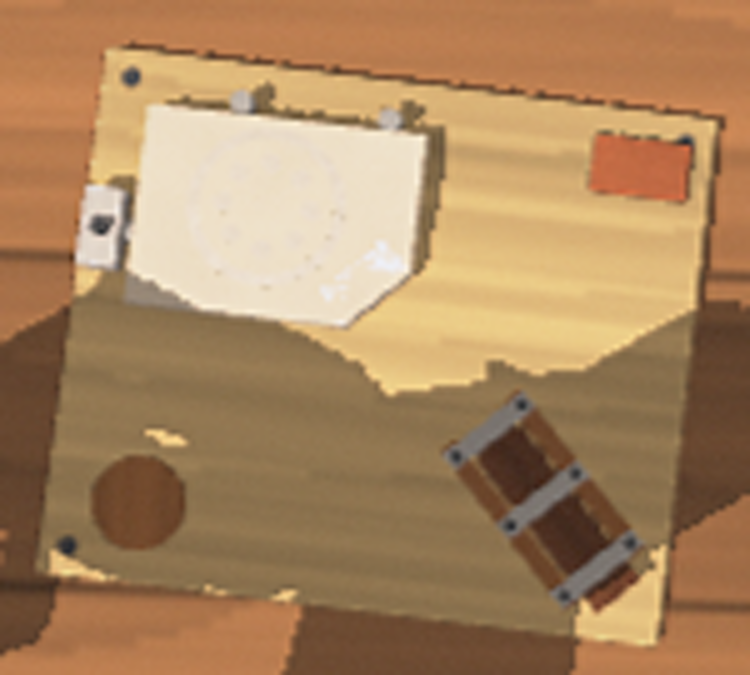

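The mould is home on dowels and button, and the block is untouched. Next I'll descend onto the stick's fin.

Emit:
{"method": "step_arm", "body": {"slide": [[-1,0,35],[0,0,35],[0,0,20],[0,0,15],[0,0,0],[0,0,0]], "twist": [0,0,0,0,0,0]}}

```text
time: 17.28
position: [0.3575, 0.3497, 0.034]
tool_rot: [0.996, -0.085, -0.001, 0.001]
ft_force: [-0.1, 0.2, 0.9]
grip_width: 0.0701
```

```bash
python3 - <<'E'
from fit import *
w=fwd(np.array([378.4,347.4]),-9.6,(-22,0))
to(w[0],w[1],34,-9.6,jig=False)
c=shot('scene'); crop(c,'s16',360,180,520,320,5)
E
```

```text
t 17.28 at [357.5 349.7  34. ] jig [-253.9  326.6] yaw -9.78 tilt 0.12 | target [356.7 351.1  34. ] twist -0.18 then slide [-1.  -1.3  0. ] F [-0.14  0.25  0.86] w 70.1
```

View pics/s16.png

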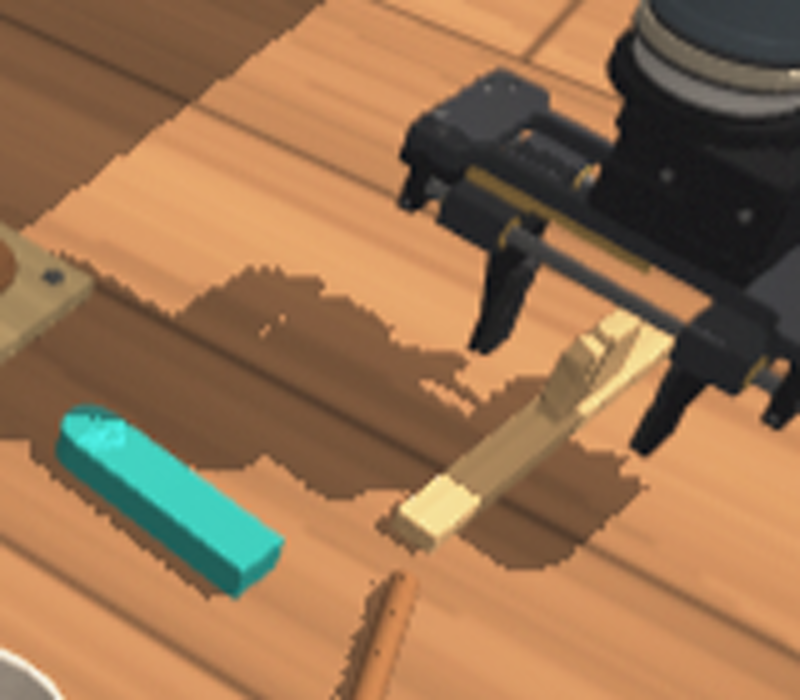

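The fin sits between the fingers. I'll close.

Emit:
{"method": "step_arm", "body": {"slide": [[-0.5,-1,0],[0,0,0],[0,0,0],[0,0,0],[0,0,0],[0,0,0],[0,0,0],[0,0,0]], "twist": [0,0,0,0,0,0,0,0], "jaw": 0, "force": 30}}

```text
time: 18.0
position: [0.3566, 0.3522, 0.0346]
tool_rot: [0.996, -0.084, 0.0, -0.0]
ft_force: [-0.1, -0.0, 0.2]
grip_width: 0.0246
```

```bash
python3 - <<'E'
from fit import *
w=fwd(np.array([378.4,347.4]),-9.6,(-22,0))
to(w[0],w[1],110,-9.6,jig=False)
E
```

```text
t 18.0 at [356.6 352.2  34.6] jig [-255.1  329.1] yaw -9.65 tilt 0.0 | target [356.7 351.1 110. ] twist -0.05 then slide [  0.3   1.1 -75.4] F [-0.06 -0.02  0.23] w 24.6
```

Emit:
{"method": "step_arm", "body": {"slide": [[0,1,0],[0,0,0],[0,0,0],[0,0,0],[0,0,0]], "twist": [0,0,0,0,0]}}

```text
time: 18.42
position: [0.3564, 0.3511, 0.0345]
tool_rot: [0.996, -0.084, -0.0, 0.0]
ft_force: [-1.5, -0.8, 0.1]
grip_width: 0.0119
```

Emit:
{"method": "step_arm", "body": {"slide": [[0,0,-10],[0,0,-20],[0,0,-30],[0,0,-15],[0,0,0]], "twist": [0,0,0,0,0]}}

```text
time: 18.83
position: [0.3583, 0.3525, 0.1132]
tool_rot: [0.996, -0.084, 0.003, -0.002]
ft_force: [-0.7, 0.0, -0.1]
grip_width: 0.0116
```

```bash
python3 - <<'E'
from fit import *
w=fwd(np.array([378.4,347.4]),-9.6,(-22,0))
to(w[0],w[1],110,-9.6,jig=False)
c=shot('scene'); crop(c,'s17',360,180,520,320,5)
c=shot('top'); crop(c,'t17',70,200,170,340,4)
E
```

```text
t 18.83 at [358.3 352.5 113.2] jig [-253.3  329.5] yaw -9.65 tilt 0.43 | target [356.7 351.1 110. ] twist -0.05 then slide [-1.4  1.6  3.2] F [-0.69  0.04 -0.15] w 11.6
```

View pics/s17.png

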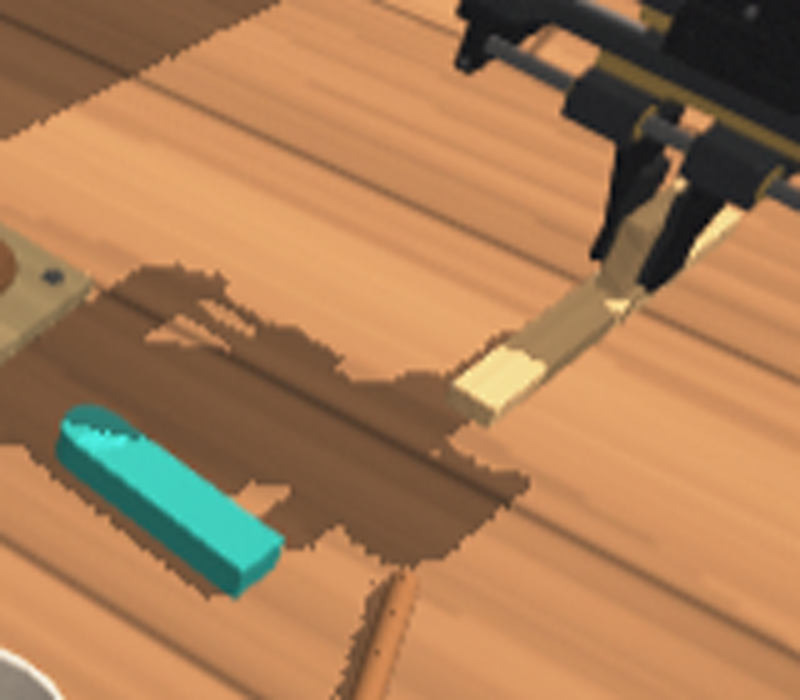

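View pics/t17.png

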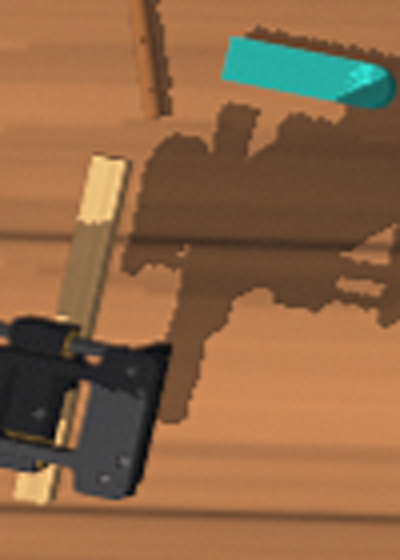

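Grip width is 11.6 mm on the fin and the stick is level. Rotate to channel yaw.

Emit:
{"method": "step_arm", "body": {"slide": [[0,0,-10],[0,0,-10],[0,0,0],[0,0,0],[0,0,0],[0,0,0],[0,0,0],[0,0,0]], "twist": [-7.07,-7.07,-7.07,-7.07,-7.07,-7.07,-7.07,0]}}

```text
time: 19.6
position: [0.3555, 0.3505, 0.1283]
tool_rot: [0.94, 0.342, -0.002, 0.0]
ft_force: [0.7, 0.1, -0.7]
grip_width: 0.0119
```

```bash
python3 - <<'E'
from fit import *
to(480,60,130,39.84,jig=False)
G=np.array([-93.1,-112.4]); g=G-197*.7071
to(g[0],g[1],130,39.84)
w=fwd(*J,g); d=w-np.array([480,60]);a=np.radians(39.84);print(w,d[0]*np.cos(a)+d[1]*np.sin(a), d[0]*np.sin(a)-d[1]*np.cos(a))
c=load('top');print(px(c,70+113.5/4-.5,200+159.5/4-.5,.091)*1000)
E
```

```text
t 19.6 at [355.5 350.5 128.3] jig [-255.9  327.3] yaw 39.94 tilt 0.18 | target [480  60 130] twist 0.1 then slide [-90.6 302.8  -1.7] F [ 0.71  0.12 -0.69] w 11.9
t 19.6 at [355.5 350.5 128.3] jig [-255.9  327.3] yaw 39.94 tilt 0.18 | target [ 326.9 -228.3  130. ] twist 0.1 then slide [-392.8  426.1   -1.7] F [ 0.71  0.12 -0.69] w 11.9
[ 326.90601072 -228.27736172] -302.23485781839963 123.27083008533002
[477.44291935 329.65085653  91.        ]
```

Emit:
{"method": "step_arm", "body": {"slide": [[-10.1,33.6,0],[-10.1,33.6,0],[-10.1,33.6,0],[-10.1,33.6,0],[-10.1,33.6,0],[-10.1,33.6,0],[-10.1,33.6,0],[-10.1,33.6,0],[-10.1,33.6,0],[-33.6,13.7,0],[-33.6,13.7,0],[-33.6,13.7,0],[-33.6,13.7,0],[-33.6,13.7,0],[-33.6,13.7,0],[-33.6,13.7,0],[-33.6,13.7,0],[-33.6,13.7,0],[0,0,0],[0,0,0]], "twist": [0,0,0,0,0,0,0,0,0,0,0,0,0,0,0,0,0,0,0,0]}}

```text
time: 21.27
position: [0.3261, -0.2294, 0.1291]
tool_rot: [0.942, 0.337, -0.0, -0.0]
ft_force: [0.2, 0.8, -0.0]
grip_width: 0.0117
```

```bash
python3 - <<'E'
from fit import *
g=np.array([-93.1,-112.4])-197*.7071
to(g[0],g[1],50,39.84)
print(robot.get_obs()['q'])
c=shot('top'); crop(c,'t18',220,200,380,340,5)
E
```

```text
t 21.27 at [ 326.1 -229.4  129.1] jig [-233.1 -252.9] yaw 39.36 tilt 0.04 | target [ 326.9 -228.3   50. ] twist -0.48 then slide [ 1.3 -0.4 79.1] F [ 0.15  0.85 -0.  ] w 11.7
[-8.95144764e-01  4.46681664e-01  2.08928028e+00  1.27650523e-04
  6.06371420e-01 -1.13349068e-02]
```

View pics/t18.png

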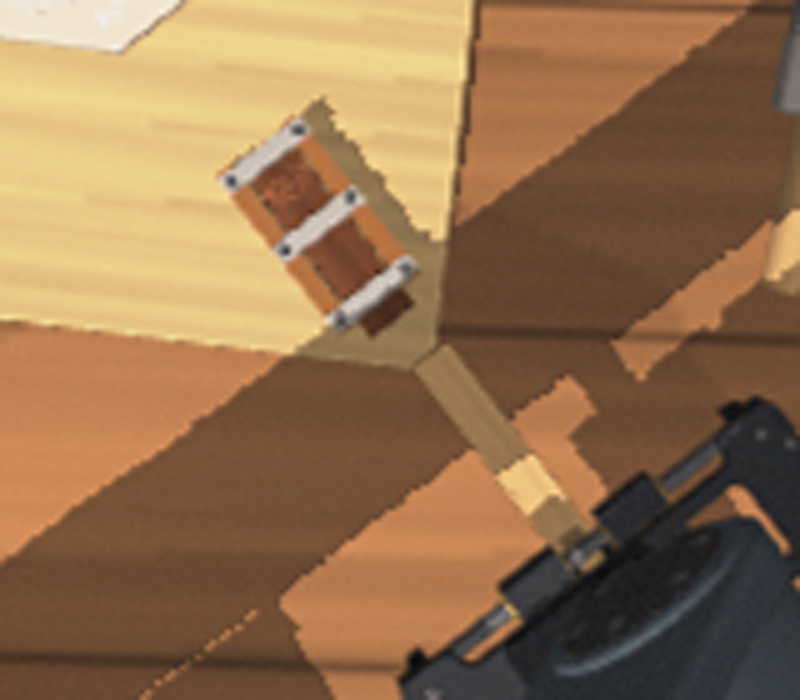

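The stick's tip (430,358) lines up behind the block tail (385,315). Now I'll lower it.

Emit:
{"method": "step_arm", "body": {"slide": [[1,-0.4,30],[0,0,30],[0,0,15],[0,0,5],[0,0,0],[0,0,0]], "twist": [-0.5,0,0,0,0,0]}}

```text
time: 21.82
position: [0.3279, -0.2256, 0.0496]
tool_rot: [0.938, 0.345, -0.0, -0.0]
ft_force: [-0.1, 0.0, -0.6]
grip_width: 0.0115
```

```bash
python3 - <<'E'
from fit import *
g=np.array([-93.1,-112.4])-182*.7071
to(g[0],g[1],49,39.84)
c=shot('top'); crop(c,'t19',240,210,340,300,8)
c=shot('scene'); crop(c,'s19',230,130,350,220,6)
c=load('top')
# expected
Jr=lambda s,l:fwd(*J,np.array([-93.1,-112.4])+.7071*np.array([s-l,s+l]))
for s,l,z in[(-50,0,.037),(-75,10,.027),(-75,-10,.027),(-100,0,.027),(0,0,.037)]:
    w=Jr(s,l);print(s,l,(np.array(proj(c,[w[0]/1000,w[1]/1000,z]))-[240,210]+.5)*8-.5)
E
```

```text
t 21.82 at [ 327.9 -225.6   49.6] jig [-231.7 -249. ] yaw 40.41 tilt 0.06 | target [ 338.4 -218.7   49. ] twist 0.57 then slide [12.6  1.4  0.6] F [-0.07  0.05 -0.58] w 11.5
-50 0 [450.20156712 407.38716537]
-75 10 [473.17327534 490.18206616]
-75 -10 [523.89505583 449.79610824]
-100 0 [548.97681844 534.27567062]
0 0 [349.06107694 278.43593416]
```

View pics/t19.png

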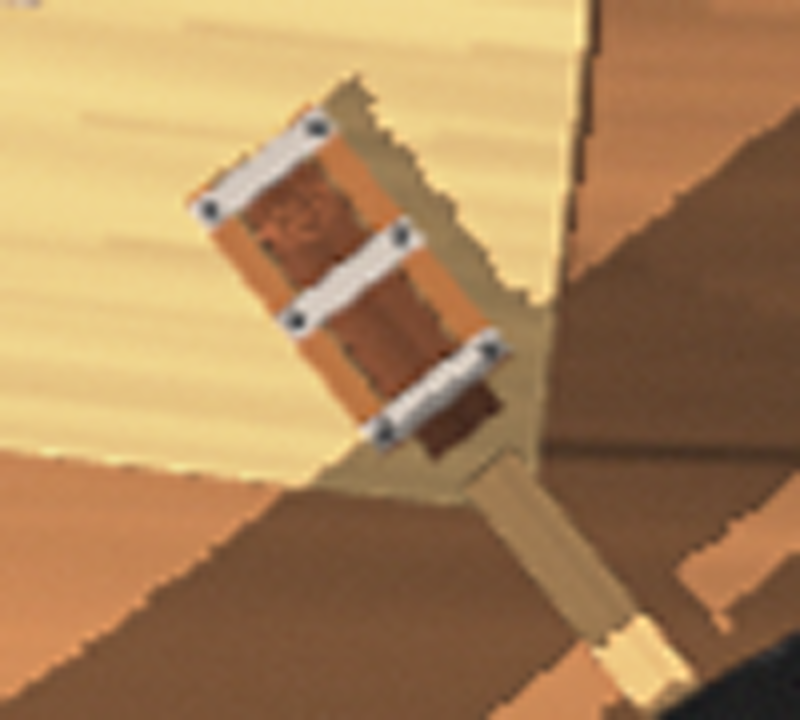

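View pics/s19.png

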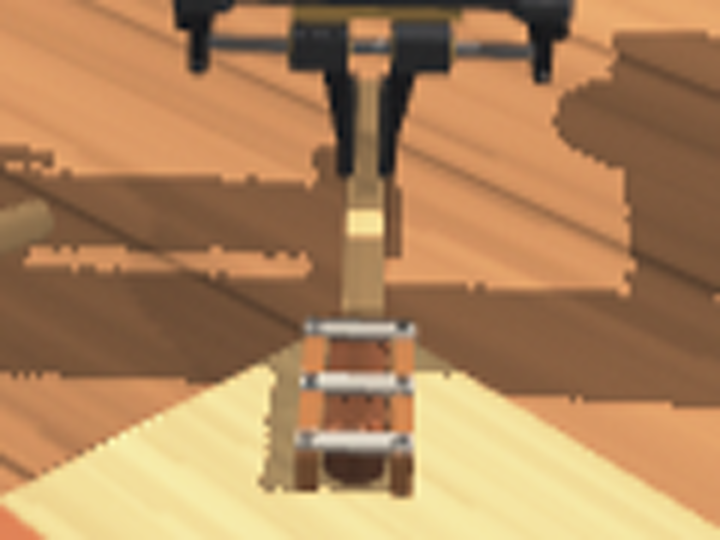

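Emit:
{"method": "step_arm", "body": {"slide": [[0,1.2,0.5],[4,0,0],[5,0,0],[3,0,0],[0,0,0],[0,0,0]], "twist": [0.5,0,0,0,0,0]}}

```text
time: 22.42
position: [0.3378, -0.2197, 0.0492]
tool_rot: [0.94, 0.341, 0.0, 0.0]
ft_force: [0.5, -0.6, -0.6]
grip_width: 0.0115
```

```bash
python3 - <<'E'
from fit import *
g=np.array([-93.1,-112.4])-100*.7071
to(g[0],g[1],49,39.84)
c=shot('top'); crop(c,'t20',240,210,340,300,8)
E
```

```text
t 22.42 at [ 337.8 -219.7   49.2] jig [-222.3 -242.2] yaw 39.87 tilt 0.02 | target [ 401.4 -166.1   49. ] twist 0.03 then slide [83.2 -0.4  0.2] F [ 0.51 -0.61 -0.57] w 11.5
```

View pics/t20.png

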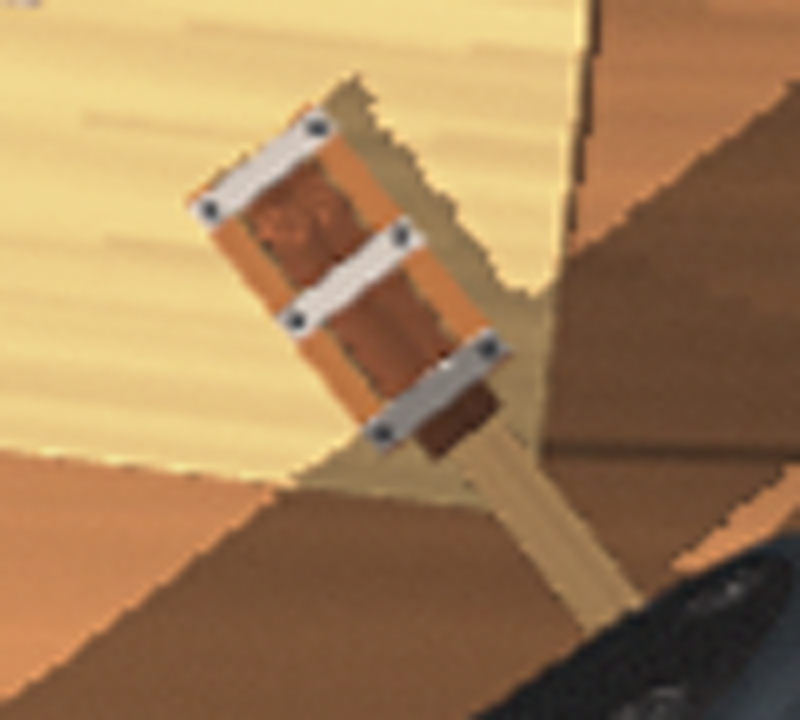

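The tip meets the tail on centre at (470,430). Feeding.

Emit:
{"method": "step_arm", "body": {"slide": [[2,-0.4,0],[4,0,0],[5,0,0],[5,0,0],[5,0,0],[5,0,0],[5,0,0],[4,0,0],[3,0,0],[2,0,0],[0,0,0]], "twist": [0,0,0,0,0,0,0,0,0,0,0]}}

```text
time: 23.38
position: [0.3683, -0.1938, 0.0491]
tool_rot: [0.94, 0.341, 0.0, 0.0]
ft_force: [0.1, -0.2, -0.4]
grip_width: 0.0118
```

```bash
python3 - <<'E'
from fit import *
g=np.array([-93.1,-112.4])-100*.7071
to(g[0],g[1],49,39.84)
c=shot('scene'); crop(c,'s21',220,130,350,260,5)
E
```

```text
t 23.38 at [ 368.3 -193.8   49.1] jig [-194.2 -213.6] yaw 39.86 tilt 0.01 | target [ 401.4 -166.1   49. ] twist 0.02 then slide [43.1 -0.   0.1] F [ 0.06 -0.22 -0.35] w 11.8
```

View pics/s21.png

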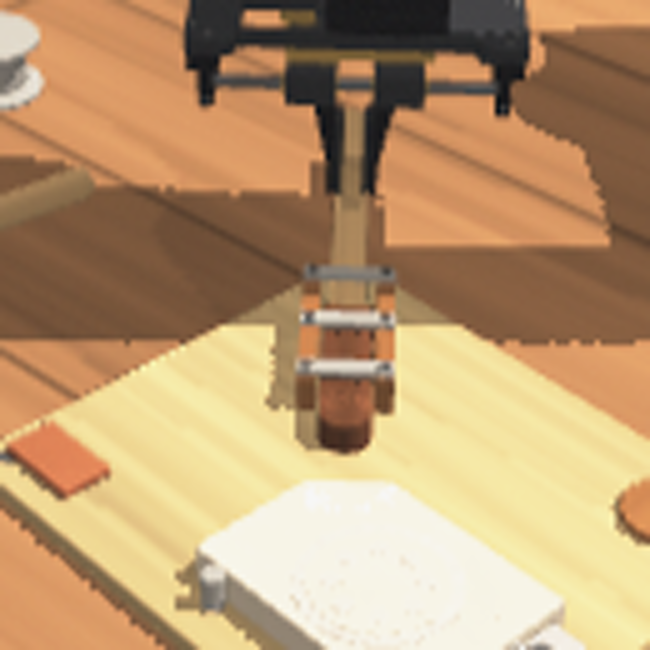

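The block is feeding straight: its nose is at (345,440) and heads for the face centre at (345,482).

Emit:
{"method": "step_arm", "body": {"slide": [[4,0,0],[5,0,0],[5,0,0],[5,0,0],[5,0,0],[4,0,0],[3,0,0],[2,0,0],[1,0,0],[0,0,0],[0,0,0]], "twist": [0,0,0,0,0,0,0,0,0,0,0]}}

```text
time: 24.35
position: [0.3941, -0.1722, 0.049]
tool_rot: [0.94, 0.341, -0.0, -0.0]
ft_force: [-0.3, 0.2, -1.3]
grip_width: 0.0121
```

```bash
python3 - <<'E'
from fit import *
g=np.array([-93.1,-112.4])-100*.7071
to(g[0],g[1],49,39.84)
c=shot('scene'); crop(c,'s22',220,150,350,260,6)
E
```

```text
t 24.35 at [ 394.1 -172.2   49. ] jig [-170.5 -189.8] yaw 39.83 tilt 0.0 | target [ 401.4 -166.1   49. ] twist -0.01 then slide [ 9.5 -0.   0. ] F [-0.29  0.24 -1.29] w 12.1
```

View pics/s22.png

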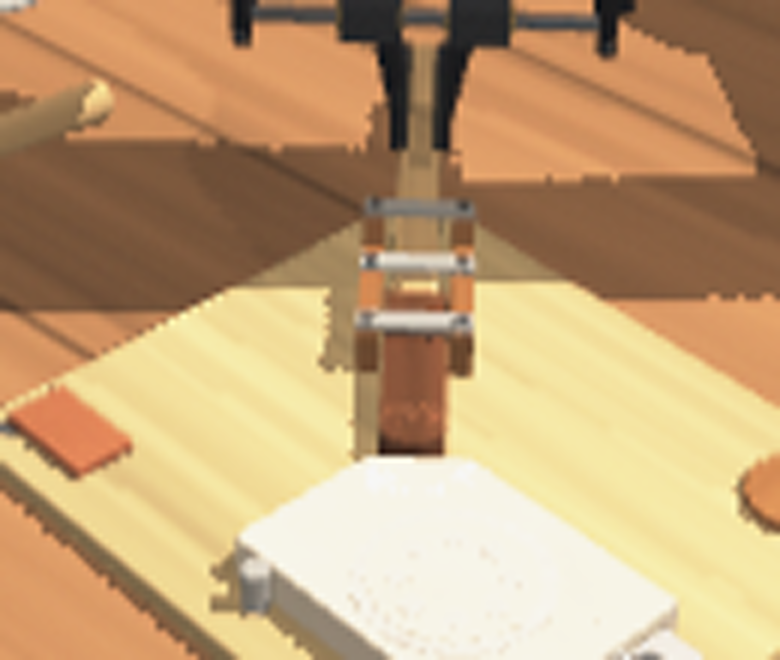

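Emit:
{"method": "step_arm", "body": {"slide": [[2,0,0],[2,0,0],[1,0,0],[0,0,0],[0,0,0]], "twist": [0,0,0,0,0]}}

```text
time: 24.82
position: [0.398, -0.169, 0.049]
tool_rot: [0.94, 0.341, 0.0, 0.0]
ft_force: [0.7, -0.0, -0.3]
grip_width: 0.0122
```

Emit:
{"method": "step_arm", "body": {"slide": [[1,0,0],[0,0,0],[0,0,0]], "twist": [0,0,0]}}

```text
time: 25.07
position: [0.3988, -0.1684, 0.049]
tool_rot: [0.94, 0.341, 0.0, -0.0]
ft_force: [0.7, -0.1, -1.3]
grip_width: 0.0118
```

Emit:
{"method": "step_arm", "body": {"slide": [[1,0,0],[0,0,0],[0,0,0]], "twist": [0,0,0]}}

```text
time: 25.32
position: [0.3995, -0.1677, 0.0491]
tool_rot: [0.94, 0.341, 0.0, 0.0]
ft_force: [0.1, 0.0, -1.2]
grip_width: 0.0121
```

```bash
python3 - <<'E'
from fit import *
g=np.array([-93.1,-112.4])-100*.7071
to(g[0],g[1],49,39.84)
c=shot('scene'); crop(c,'s23',220,150,350,260,6)
E
```

```text
t 25.32 at [ 399.5 -167.7   49.1] jig [-165.5 -184.9] yaw 39.83 tilt 0.0 | target [ 401.4 -166.1   49. ] twist -0.01 then slide [ 2.4 -0.1  0.1] F [ 0.08  0.03 -1.21] w 12.1
```

View pics/s23.png

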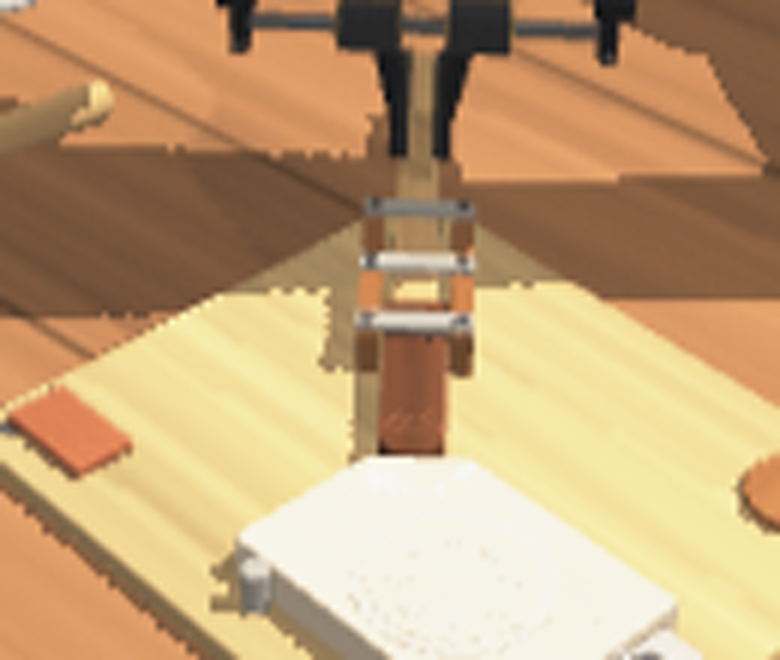

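Emit:
{"method": "step_arm", "body": {"slide": [[1,0,0],[0,0,0],[0,0,0]], "twist": [0,0,0]}}

```text
time: 25.62
position: [0.4003, -0.1671, 0.0491]
tool_rot: [0.94, 0.341, 0.0, 0.0]
ft_force: [-0.5, -0.4, -0.5]
grip_width: 0.0116
```

Emit:
{"method": "step_arm", "body": {"slide": [[1,0,0],[0,0,0],[0,0,0]], "twist": [0,0,0]}}

```text
time: 25.87
position: [0.4011, -0.1664, 0.049]
tool_rot: [0.94, 0.341, 0.0, 0.0]
ft_force: [0.2, -0.4, -0.1]
grip_width: 0.0118
```

Emit:
{"method": "step_arm", "body": {"slide": [[1,0,0],[0,0,0],[0,0,0]], "twist": [0,0,0]}}

```text
time: 26.12
position: [0.4019, -0.1658, 0.0491]
tool_rot: [0.94, 0.341, 0.0, 0.0]
ft_force: [-0.0, -0.2, -0.7]
grip_width: 0.012
```

```bash
python3 - <<'E'
from fit import *
g=np.array([-93.1,-112.4])-100*.7071
to(g[0],g[1],49,39.84)
c=shot('scene'); crop(c,'s24',260,180,320,240,10)
c=shot('top'); crop(c,'t24',175,145,325,280,5)
E
```

```text
t 26.12 at [ 401.9 -165.8   49.1] jig [-163.3 -182.7] yaw 39.83 tilt 0.01 | target [ 401.4 -166.1   49. ] twist -0.01 then slide [-0.6 -0.1  0.1] F [-0.05 -0.25 -0.68] w 12.0
```

View pics/s24.png

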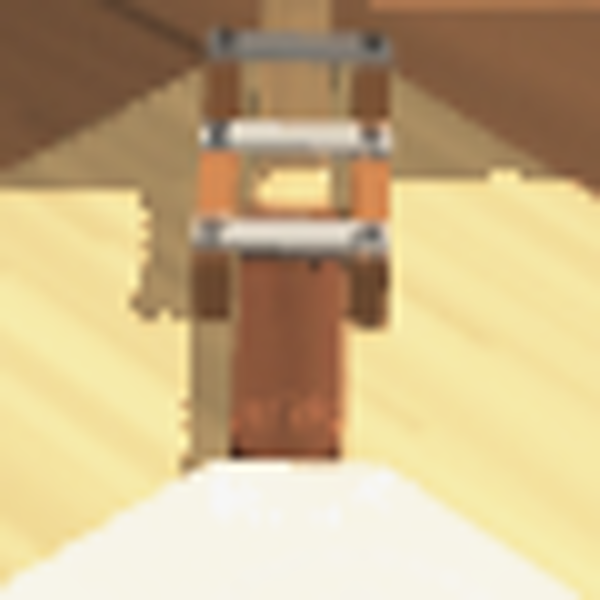

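View pics/t24.png

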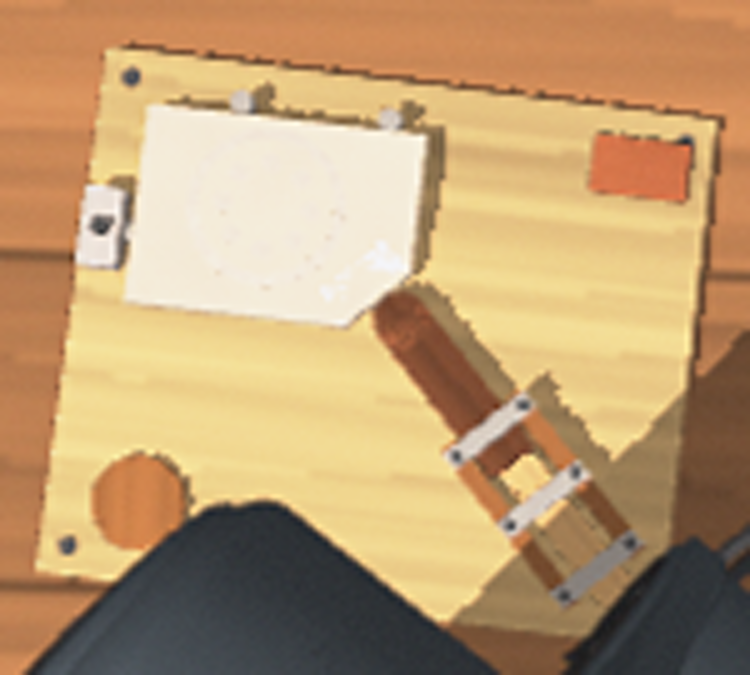

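```bash
python3 - <<'E'
from fit import *
c=load('top'); crop(c,'t24b',260,215,320,275,12)
Jr=lambda s,l:fwd(*J,np.array([-93.1,-112.4])+.7071*np.array([s-l,s+l]))
for s,l,z in[(22,0,.026),(10,0,.026),(5,0,.026),(0,0,.026),(22,0,.030),(30,0,.03),(127,0,.03)]:
    w=Jr(s,l);p=np.array(proj(c,[w[0]/1000,w[1]/1000,z]));print(s,l,(p-[260,215]+.5)*12-.5,(p-[175,145]+.5)*5-.5)
E
```

```text
22 0 [216.51665728 273.62642501] [514.9236072  463.71934375]
10 0 [252.36777702 319.33663257] [529.86157376 482.76526357]
5 0 [267.32006859 338.40081679] [536.09169525 490.70867366]
0 0 [282.28079709 357.4757581 ] [542.32533212 498.65656588]
22 0 [216.82219603 273.45262073] [515.05091501 463.64692531]
30 0 [192.85482509 242.89445766] [505.06451045 450.91435736]
127 0 [ -96.0334023  -125.43520106] [384.69441571 297.44366622]
```

View pics/t24b.png

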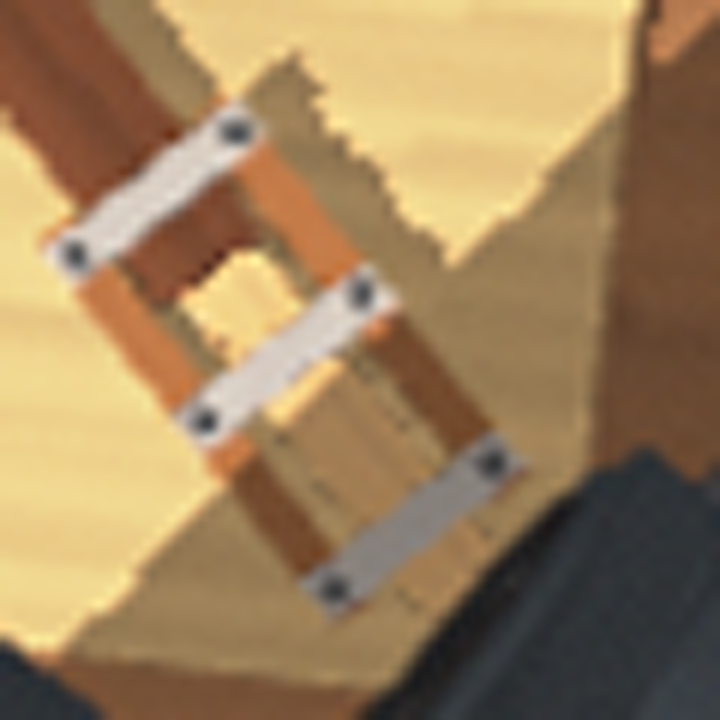

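```bash
python3 - <<'E'
from fit import *
c=load('top')
for x,y in[(240,270),(240,300),(225,320),(260,310),(330,420),(210,230),(180,330)]: print(x,y,px(c,260+(x+.5)/12-.5,215+(y+.5)/12-.5).round(4)*1000)
E
```

```text
240 270 [495.9 -92.8  27.7]
240 300 [489.7 -92.9  28.6]
225 320 [485.5 -90.   27.7]
260 310 [487.8 -97.3  22.8]
330 420 [ 465.5 -112.4   23.5]
210 230 [504.  -86.3  27.5]
180 330 [483.2 -80.9  11.7]
```

The bright patch is the sunlit stick (z≈27 mm), right against the tail, so there is no slip. I'll keep feeding gently.

Emit:
{"method": "step_arm", "body": {"slide": [[1,0,0],[0,0,0],[0,0,0]], "twist": [0,0,0]}}

```text
time: 26.47
position: [0.4026, -0.1652, 0.049]
tool_rot: [0.94, 0.341, 0.0, 0.0]
ft_force: [-0.1, -0.2, -1.1]
grip_width: 0.0117
```

Emit:
{"method": "step_arm", "body": {"slide": [[1,0,0],[0,0,0],[0,0,0]], "twist": [0,0,0]}}

```text
time: 26.72
position: [0.4027, -0.1647, 0.0491]
tool_rot: [0.94, 0.341, -0.001, -0.0]
ft_force: [-3.6, -4.0, 0.7]
grip_width: 0.0115
```

Emit:
{"method": "step_arm", "body": {"slide": [[1,0,0],[0,0,0],[0,0,0]], "twist": [0,0,0]}}

```text
time: 26.97
position: [0.4027, -0.1645, 0.0491]
tool_rot: [0.94, 0.341, -0.001, -0.0]
ft_force: [-7.5, -7.3, 1.8]
grip_width: 0.0117
```

Contact force is about 10.5 N with no further motion: firm, gentle. I'll withdraw straight back.

Emit:
{"method": "step_arm", "body": {"slide": [[-1,0,0],[-1,0,0],[-2,0,0],[-4,0,0],[-6,0,0],[-8,0,0],[-10,0,0],[-10,0,0],[-10,0,0],[-10,0,0],[-10,0,0],[-8,0,0],[-6,0,0],[-4,0,0],[0,0,0],[0,0,0]], "twist": [0,0,0,0,0,0,0,0,0,0,0,0,0,0,0,0]}}

```text
time: 28.3
position: [0.3349, -0.2217, 0.0491]
tool_rot: [0.94, 0.34, 0.0, -0.0]
ft_force: [-0.2, -0.8, -0.2]
grip_width: 0.0119
```

```bash
python3 - <<'E'
from fit import *
to(480,60,130,39.84,jig=False)
c=shot('top'); crop(c,'t25',175,145,325,280,5)
c=shot('scene'); crop(c,'s25',210,150,350,270,5.5)
E
```

```text
t 28.3 at [ 334.9 -221.7   49.1] jig [-225.1 -244.4] yaw 39.79 tilt 0.0 | target [480  60 130] twist -0.05 then slide [ 291.9 -123.3  -80.9] F [-0.17 -0.76 -0.18] w 11.9
```

View pics/t25.png

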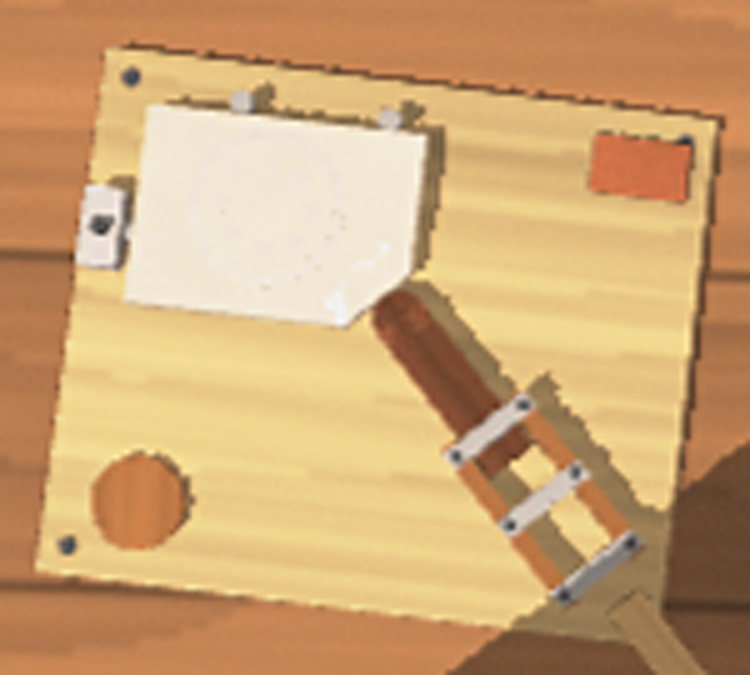

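View pics/s25.png

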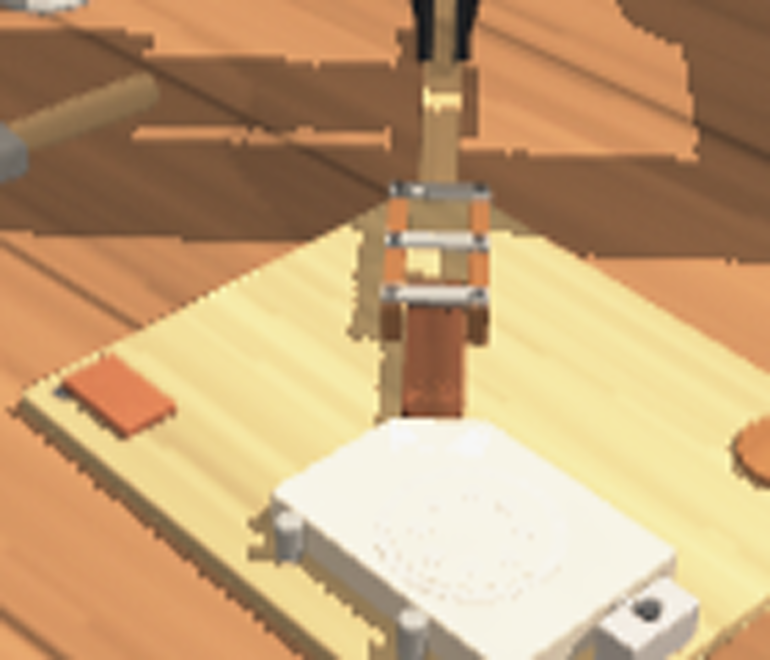

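The mould is home on both dowels and the button, and the block's nose is on the face centre at about (385,297). Now I'll raise the stick and take it back to its original free spot.

Emit:
{"method": "step_arm", "body": {"slide": [[0,0,-20],[0,0,-30],[0,0,-31],[32.4,-13.7,0],[32.4,-13.7,0],[32.4,-13.7,0],[32.4,-13.7,0],[32.4,-13.7,0],[32.4,-13.7,0],[32.4,-13.7,0],[32.4,-13.7,0],[32.4,-13.7,0],[0,0,0]], "twist": [0,0,0,0,0,0,0,0,0,0,0,0,0]}}

```text
time: 29.48
position: [0.483, 0.065, 0.1304]
tool_rot: [0.939, 0.344, 0.003, 0.0]
ft_force: [0.6, 0.0, 0.2]
grip_width: 0.0124
```

Emit:
{"method": "step_arm", "body": {"slide": [[10.1,-33.6,0],[10.1,-33.6,0],[10.1,-33.6,0],[10.1,-33.6,0],[10.1,-33.6,0],[10.1,-33.6,0],[10.1,-33.6,0],[10.1,-33.6,0],[10.1,-33.6,0],[0,0,0],[0,0,0],[0,0,0],[0,0,0],[0,0,0],[0,0,0],[0,0,0],[0,0,0],[0,0,0]], "twist": [0,0,0,0,0,0,0,0,0,0,7.07,7.07,7.07,7.07,7.07,7.07,7.07,0]}}

```text
time: 30.98
position: [0.3558, 0.3495, 0.1299]
tool_rot: [0.996, -0.085, -0.0, 0.0]
ft_force: [-0.2, 0.5, -0.3]
grip_width: 0.0123
```

```bash
python3 - <<'E'
from fit import *
w=fwd(np.array([378.4,347.4]),-9.6,(-22,0))
to(w[0],w[1],35,-9.6,jig=False)
c=shot('top'); crop(c,'t26',70,200,170,340,4)
E
```

```text
t 30.98 at [355.8 349.5 129.9] jig [-255.5  326.3] yaw -9.78 tilt 0.06 | target [356.7 351.1  35. ] twist -0.18 then slide [ 0.6 -1.7 94.9] F [-0.15  0.53 -0.25] w 12.3
```

View pics/t26.png

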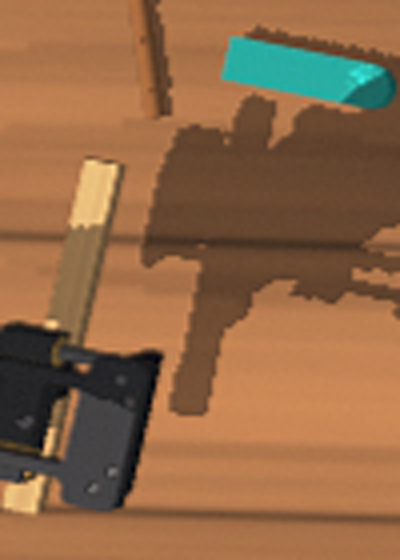

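Free spot. Lower to within a millimetre or so, then touch down.

Emit:
{"method": "step_arm", "body": {"slide": [[0,0,35],[0,0,30],[0,0,18],[0,0,8],[0,0,2],[0,0,0],[0,0,0]], "twist": [0,0,0,0,0,0,0]}}

```text
time: 31.62
position: [0.3568, 0.3507, 0.0379]
tool_rot: [0.996, -0.084, 0.001, -0.0]
ft_force: [0.1, 0.6, -2.1]
grip_width: 0.0114
```

Emit:
{"method": "step_arm", "body": {"slide": [[0,0,1],[0,0,0.7],[0,0,0]], "twist": [0,0,0]}}

```text
time: 31.87
position: [0.3565, 0.3506, 0.0361]
tool_rot: [0.996, -0.084, 0.001, -0.0]
ft_force: [-0.3, -0.1, 0.2]
grip_width: 0.0119
```

```bash
python3 - <<'E'
from fit import *
to(356.7,351.1,34.5,-9.6,jig=False)
E
```

```text
t 31.87 at [356.5 350.6  36.1] jig [-255.   327.5] yaw -9.64 tilt 0.09 | target [356.7 351.1  34.5] twist -0.04 then slide [ 0.1 -0.5  1.6] F [-0.26 -0.13  0.17] w 11.9
```

Emit:
{"method": "step_arm", "body": {"slide": [[0,0,0.8],[0,0,0.8],[0,0,0],[0,0,0]], "twist": [0,0,0,0]}}

```text
time: 32.2
position: [0.3563, 0.3505, 0.0344]
tool_rot: [0.996, -0.084, 0.0, -0.0]
ft_force: [0.1, 0.3, 5.5]
grip_width: 0.0119
```

Emit:
{"method": "step_arm", "body": {"slide": [[0,0,0],[0,0,0],[0,0,0],[0,0,0],[0,0,0],[0,0,0]], "twist": [0,0,0,0,0,0], "jaw": 50}}

```text
time: 32.7
position: [0.3561, 0.3503, 0.0336]
tool_rot: [0.996, -0.084, -0.0, 0.0]
ft_force: [-0.4, 0.1, -0.2]
grip_width: 0.0438
```

Emit:
{"method": "step_arm", "body": {"slide": [[0,0,-10],[0,0,-20],[0,0,-35],[0,0,-40],[0,0,-35],[0,0,0],[-20,-30,0],[-20,-30,0],[-20,-30,0],[0,0,0]], "twist": [0,0,0,0,0,0,0,0,0,0]}}

```text
time: 33.53
position: [0.3102, 0.454, 0.1746]
tool_rot: [0.997, -0.082, 0.001, -0.002]
ft_force: [-0.1, 0.4, 0.3]
grip_width: 0.0501
```

```bash
python3 - <<'E'
from fit import *
to(356.7,351.1,34.5,-9.6,jig=False)
c=shot('top'); cv2.imwrite('pics/topF.png',c['color'])
c=shot('scene'); cv2.imwrite('pics/sceneF.png',c['color'])
E
```

```text
t 33.53 at [310.2 454.  174.6] jig [-310.4  426.3] yaw -9.42 tilt 0.29 | target [356.7 351.1  34.5] twist 0.18 then slide [ 63.   93.7 140.1] F [-0.13  0.41  0.25] w 50.1
```

View pics/topF.png

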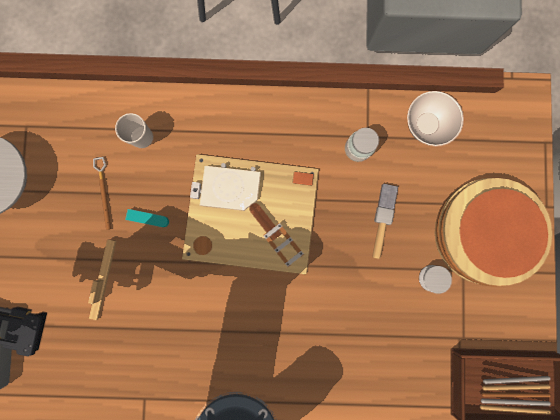

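View pics/sceneF.png

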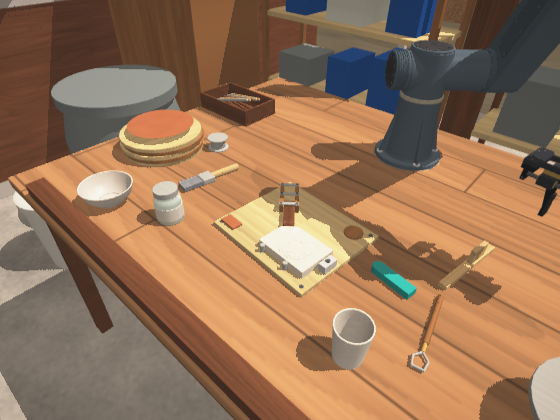

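The stick stands on its base at (102,280) and everything else looks unmoved. One numeric check of mould and block before handing in.

```bash
python3 - <<'E'
from fit import *
c=load('top'); crop(c,'tF',185,150,285,240,8)
g=np.array([30,34.])
for m in [(50,70),(50,-70),(-20,-70),(-50,-40),(-50,70),(-35,-55)]:
    w=fwd(*J,g+m);print(m,((proj(c,[w[0]/1e3,w[1]/1e3,.032])-[185,150]+.5)*8-.5).round())
E
```

```text
(50, 70) [167. 124.]
(50, -70) [611. 177.]
(-20, -70) [584. 398.]
(-50, -40) [476. 482.]
(-50, 70) [124. 440.]
(-35, -55) [530. 440.]
```

View pics/tF.png

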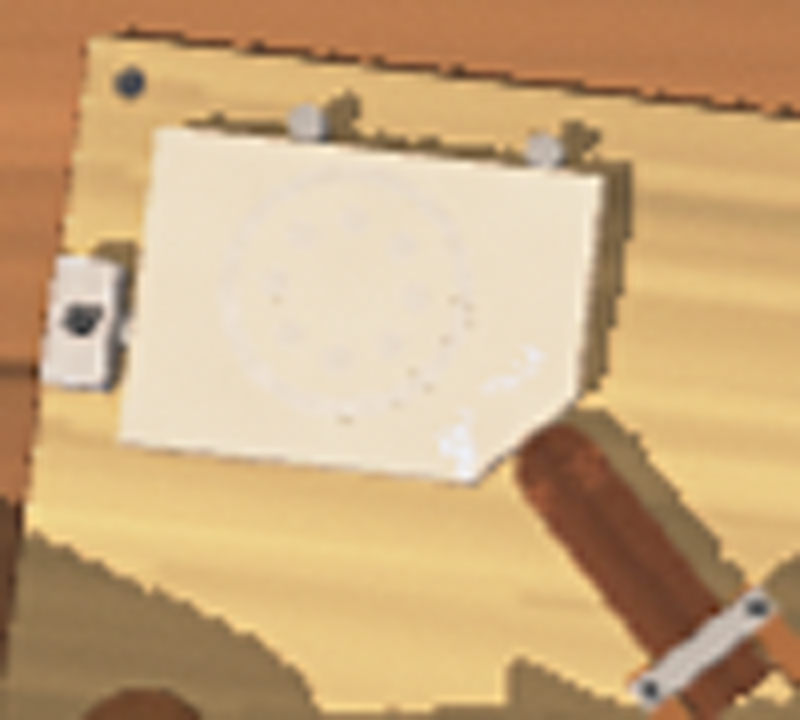

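The mould's corners lie within about 2 mm of their predicted home pixels. Its back edge touches both dowels at (308,138) and (545,165), the button touches the end, and the block's nose is on the flat at (530,435). I'm handing in.

```bash
python3 - <<'E'
from rig import robot
print(robot.hand_in(), robot.get_obs()['time'])
E
```

```text
the job is handed in; nothing more can be done
the job is handed in; nothing more can be done
```

The job is done and handed in, about 34 s into the 72 s allowed; the hand-in gave no verdict.

- **Mould:** I slid it home with the closed fingers, pushing on the near edge, the -y end, the near edge again and last the cut-off face. On that last push it took about 13 N without moving. In the final top view its corners were within about 2 mm of the computed home position, which is as close as the camera calibration allows. The back edge was on both dowels and the end was on the stop button.
- **Guide block:** I fed it through the channel with the push stick only. It met the cut-off face and held at about 10.5 N with no further motion. After I withdrew the stick, the nose was still on the middle of the face and the mould was still home.
- **Push stick:** It stands on its flat base near where it first lay, clear of the jig.
- **Other things:** They look unmoved in both cameras, though I checked that by eye only.

**Checks that disagreed:** After the first push onto the stop, re-pressing the back edge seemed to shift the mould 1–2 mm off the stop, so I added the diagonal push, which seated both contacts. While feeding, a bright patch looked like a gap between stick and block, but the depth reading showed it was the sunlit stick in contact.

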